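Put the glue stick away in its airtight jar and screw the lid on

ROBOT

A 6-joint arm with a two-finger parallel gripper is mounted at the origin on a cart in front of the work surface, level with it; the furniture and walls round the work are solid. World frame = base frame: x ahead of the robot, y to its left, z up, the work surface at z = 0. Lengths are in mm, angles in degrees, forces in N, time in s.
With the tool pointing down it reaches from about 300 to 850 mm from the base axis. Payload 4.2 kg.
Tool frame: the origin (TCP) lies between the finger pads; the fingertips stand ahead of it and the grasp point (between the pads) lies 8 mm behind it (env.tip_reach is the x of the fingertips in the tool frame, in mm); x points along the fingers, y is the direction in which the jaws open and shut, and the axes are right-handed (so a half turn about x gives the same grasp; the last joint's range is limited). The gripper opens to 91 mm and grips with 3 to 60 N. Pads are 32 mm wide; open, the fingers measure 118 mm over their backs; the gripper's body (76 mm by 178 mm) begins 60 mm behind the grasp point.
Start: joints at [63.77, 18.312, 89.639, -0, 72.044, -1.146], TCP at [243.776, 520.787, 188.076] pointing down, gripper open.
Joint ranges: [-177.97, 177.97], [-48.28, 115.42], [12.27, 149.76], [-77.06, 257.06], [2.81, 150.46], [-146.56, 146.56]. Speed limits (degrees/s): [147.25, 147.25, 180, 180, 180, 180].

INTERFACE

Orientations are given as [roll, pitch, yaw] about the fixed x, y, z axes, in that order (R = Rz(yaw) Ry(pitch) Rx(roll)).
In Python, from workcell import env, cams gives the robot as it stands.
- The arm moves only by the tool arm_command, never from a script. Its argument "deltas" is a list of rows, each a list of 3 entries, a list of its own where there are three numbers: the opening, from 0 (shut) to 1 (fully open), then the shift along the world's x, y, z in mm, then the turn about the world's z in rad. A call has 1 to 20 rows; each row is the pose to reach, as a shift and turn from the pose commanded when the call began; what a row does not reach only later rows make up. A row lasts 1/10 s, in which the tool goes at most 50 mm and 8.59 degrees, less where a joint would pass 70% of its speed; a pose out of reach is approached as far as the arm can. A call with a gripper value outside its range is refused whole. The fingers move at their own pace and stop on an object; "grip_force" is the grip in N (left out, the last holds). Time passes only in rows, so rows that repeat a pose let the fingers close. It gives the time, the measured TCP pose, the force and the opening at its end, in the units of the state.
- env.state(): the state, without advancing time (a new reading comes with each control period).
- cams.grab_frame(name): name is "scene" or "side" or "wrist"; returns a dict with "img" (420x560x3 uint8, red, green, blue), "K" (3x3 intrinsics, pixels), "dist" ([k1, k2, p1, p2, k3] as OpenCV has them; the pictures are not rectified), "rvec" (rotation vector, rad) and "tvec" (3), from world to camera coordinates, as OpenCV has them. Camera axes: x right, y down, z forward; pixel columns grow to the right and rows downward; lengths in mm; the calibration is good to about 2 mm. A picture is of the moment at which its call begins. There is no depth.
- env.job_done(): hands the job in, once; it reports no verdict.
Trained networks look in a picture, given as the dict that the camera call returned (one of the last four; its "shot" number tells which), for a name from the list of things; names that differ only in an ending like _2 or _b are one class to them, and where a whole thing is asked for, a point or a joint stands for the part that bears it (a point fixed in the world has none). Each returns a list of dicts, best first, with "conf" (0 to 1); they miss things now and then, are a little off and sometimes report something else, mostly with a low value. They report only what shows in the picture. A call takes as long as a camera call. They do not tell look-alikes from the thing itself.
- cams.silhouettes(picture, name): "region" (420x560 bool, what is visible of it) and "centre" ([column, row] in pixels, amid what is visible of it).
The state is a dict: "time_s": time; "qpos": joint angles; "qvel": joint speeds; "effort": joint torques, N m; "ee_pos": TCP position; "ee_rot": TCP orientation; "force": force on the tool from outside, world axes, zero at the start; "torque": the same for the moment, N m; "gripper_width": finger opening in mm.
Only numpy, scipy, OpenCV 4.12 (cv2) and the standard library are available. Lean on these libraries where they do the work, as an engineer would, in place of code of your own. Each camera call takes 0.05 s, during which the arm holds its last target.

TASK

Put the glue stick away in the open glass jar so that it does not dry out, then close the jar: set the screw lid level on the neck, turn it back (anticlockwise) until it drops into the thread, and screw it down clockwise until it is tight. Leave the other things on the desk where they are.

Things in the scene. Friction and masses are not known exactly. Their poses are not given: they have to be found in the camera images.
- jar: Open square glass jar clamped in a dark steel base (96 mm square, corner brackets to 39 mm) screwed to the desk: it neither slides nor turns. Origin: centre of the base on the desk top; z up, x and y square to the sides. Body 70 mm square, shoulder at z = 96 mm, above it a round threaded neck. Inner floor at z = 15 mm.
- jar_rim (a point): Centre of the jar's open mouth at rim height, 118 mm above the desk. Mouth 40 mm wide; neck 48 mm in diameter, 56 mm over its threads, the top 4 mm tapered to guide the lid on. The lid has about 1 mm of side play on the neck.
- jar_threads (a point): On the jar's axis, 4 mm under the rim: the level top of four like thread starts, 90 degrees apart. A stop rib on each blocks a lid that is set on and turned clockwise, 10 mm too high. Turned back (anticlockwise from above, at most 75 degrees) under a light push (5 N) it drops 5 to 6 mm into the starts; up to 17 degrees further back it stops.
- lid: White plastic screw lid lying open side down: ribbed skirt 63 mm in diameter, 21 mm high, about 60 g. Origin: centre of the skirt's lower edge, z up. Four lugs inside, on its +x, +y, -x and -y sides. Origin's height in the jar's frame: 111 to 112.5 mm set on the thread starts, 104 to 106 mm dropped into them, 101 mm screwed home.
- lid_top (a point): Centre of the lid's flat top. Dropped into the starts, the lid screws down clockwise (from above), sinking 4.5 mm per radian, and clamps after 62 to 80 degrees; a hard stop follows some 5 degrees later. It does not slip back by itself. Tight, its x axis lies along the jar's x or y axis, either way.
- glue_stick: Glue stick standing upright, 24 mm in diameter, 88 mm tall, about 30 g. Origin: centre of its foot, z along it. It fits loosely through the jar's mouth and wholly inside the jar, standing or leaning.
- stapler: Black stapler lying on the desk, 38 x 165 x 50 mm, origin at the centre of its underside. Bystander: leave it.
- desk_calculator: Pocket calculator lying flat, 115 x 68 x 16 mm, origin at the centre of its underside. Bystander: leave it.
- sticky_pad: Pad of sticky notes, 62 x 62 x 16 mm, origin at the centre of its underside. Bystander: leave it.
- pen_black: Black pen lying on the desk, 10 x 140 x 12 mm, origin at the centre of its underside. Bystander: leave it.
Mind the look-alikes: they are no part of the job. Of the things that look like the glue_stick, the smallest one is meant. There is more than one size of the lid; the one meant has the size given above.

How it is judged:
By the outcome, as a careful person would: the job done as asked, in the order asked, and still so for the second after the job is handed in, with the robot touching nothing.
It also fails if it takes over 72 s, if anything falls off the work surface, if the arm or the gripper's body presses on something with over 40 N, if the wrist force passes 120 N, or if a joint passes its speed limit or range.

## Working session

There is one attempt and no reset: what is moved stays moved. The work goes in short steps, Python scripts to look and compute and a tool call to move; the robot and the scene stay as the last step left them, time stands still between calls to the robot, and variables do not carry over. Pictures are saved under pics/ and viewed, and the job is handed in when it is done.

Besides the shell and the picture viewer there is one more tool, called by a JSON object that holds its "fn" and its "kwargs", one argument or row to a line. arm_command: Moves the arm, as the interface text tells. Its arguments: {"type":"object","properties":{"deltas":{"type":"array","items":{"type":"array"}},"grip_force":{"type":"number"}},"required":["deltas"]}

```bash
ls; mkdir -p pics
cat > h.py <<'E'
import numpy as np, cv2
from workcell import env, cams
def save(p,name,crop=None,scale=1):
    im=p["img"][:,:,::-1].copy()
    if crop: x0,y0,x1,y1=crop; im=im[y0:y1,x0:x1]
    if scale!=1: im=cv2.resize(im,None,fx=scale,fy=scale,interpolation=cv2.INTER_CUBIC)
    cv2.imwrite("pics/"+name+".png",im)
def ray(p,uv):
    u=cv2.undistortPoints(np.array([[uv]],float),np.array(p["K"],float),np.array(p["dist"],float))[0,0]
    R=cv2.Rodrigues(np.array(p["rvec"],float))[0]; t=np.array(p["tvec"],float).ravel()
    return -R.T@t, R.T@np.array([u[0],u[1],1.])
def atz(p,uv,z):
    c,d=ray(p,uv); return c+d*(z-c[2])/d[2]
def proj(p,X):
    return cv2.projectPoints(np.array(X,float).reshape(-1,3),np.array(p["rvec"],float),np.array(p["tvec"],float),np.array(p["K"],float),np.array(p["dist"],float))[0].reshape(-1,2)
E
python3 - <<'E'
from h import *
s=env.state(); print(s, env.tip_reach)
for n in ["scene","side","wrist"]:
    p=cams.grab_frame(n); save(p,n+"0"); print(n,ray(p,(280,210)))
    for k in ["jar","lid","glue_stick"]:
        for d in cams.silhouettes(p,k): print(k,d["conf"],d["centre"],d["region"].sum())
E
```

```text
pics
{'time_s': 0.0, 'qpos': array([ 6.37680756e+01,  1.83508581e+01,  8.97069671e+01, -8.03635509e-04,
        7.20413472e+01, -1.14664181e+00]), 'qvel': array([ 0.04789772,  0.01916002,  0.00851351,  0.10527286,  0.03952733,
       -0.02241297]), 'effort': array([ 1.79686094e-04, -4.12470388e+01, -2.31968540e+01,  7.26274727e-02,
        4.59548912e-02, -1.43536422e-04]), 'ee_pos': array([243.55135091, 520.2731632 , 187.22434731]), 'ee_rot': array([ -90.7052277 ,   89.90082466, -115.79026183]), 'force': array([0.71064549, 0.3343861 , 0.20979149]), 'torque': array([ 0.01628873, -0.04584119,  0.01624871]), 'gripper_width': 91.09337515322828} 11.0
scene (array([-298.4690123 , -345.77421961,  748.90584323]), array([ 0.73160466,  0.3461351 , -0.58734063]))
jar 0.81 [318.8, 239.3] 1625
jar 0.75 [211.2, 213.8] 295
lid 0.77 [207.7, 211.3] 305
lid 0.6 [249.8, 216.9] 140
glue_stick 0.94 [418.0, 270.0] 734
glue_stick 0.88 [408.7, 227.9] 481
glue_stick 0.75 [404.4, 256.1] 323
side (array([-629.05378888, -130.46646128, 1233.68986356]), array([ 0.70599393,  0.10665642, -0.7002367 ]))
lid 0.75 [211.9, 223.7] 274
lid 0.57 [244.8, 213.3] 144
glue_stick 0.91 [400.7, 242.7] 389
glue_stick 0.86 [392.1, 210.6] 339
glue_stick 0.71 [316.0, 228.9] 1078
glue_stick 0.48 [387.1, 226.1] 197
wrist (array([183.81916411, 547.66357494, 384.44911562]), array([ 0.20256454, -0.09992575, -0.97422779]))
```

View pics/scene0.png

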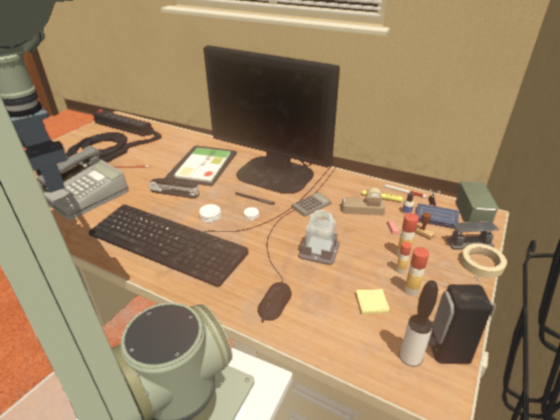

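View pics/side0.png

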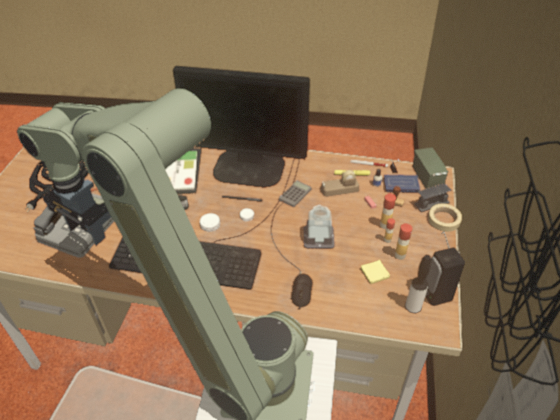

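View pics/wrist0.png

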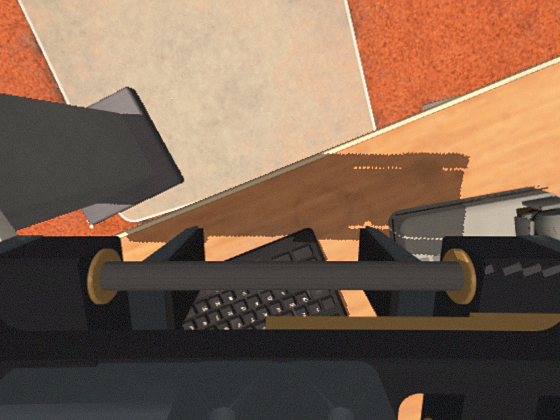

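Run:
```python
from h import *
a=cams.grab_frame("scene"); b=cams.grab_frame("side")
c1=cv2.resize(a["img"][195:305,370:460],None,fx=5,fy=5,interpolation=cv2.INTER_CUBIC)
c2=cv2.resize(b["img"][175:285,350:420],None,fx=5,fy=5,interpolation=cv2.INTER_CUBIC)
cv2.imwrite("pics/glue.png",np.hstack([c1,c2])[:,:,::-1])
c1=cv2.resize(a["img"][190:270,180:350],None,fx=4,fy=4,interpolation=cv2.INTER_CUBIC)
cv2.imwrite("pics/lid.png",c1[:,:,::-1])
c1=cv2.resize(b["img"][190:270,180:350],None,fx=4,fy=4,interpolation=cv2.INTER_CUBIC)
cv2.imwrite("pics/lidb.png",c1[:,:,::-1])
for p in (a,b):
  for k in ["jar","lid","glue_stick","desk_calculator","pen_black","stapler","sticky_pad"]:
    for d in cams.silhouettes(p,k):
        r=d["region"];ys,xs=np.nonzero(r)
        print(k,d["conf"],"bbox",xs.min(),xs.max(),ys.min(),ys.max(),"z0:",atz(p,d["centre"],0).round(0)[:2], "bottom z0", atz(p,(xs[ys==ys.max()].mean(),ys.max()+.5),0).round(0)[:2], "xspan@z0", np.linalg.norm(atz(p,(xs.min()-.5,ys.mean()),10)-atz(p,(xs.max()+.5,ys.mean()),10)).round(0))
```

```text
jar 0.7 bbox 299 338 210 264 z0: [557. -52.] bottom z0 [ 470. -119.] xspan@z0 110.0
lid 0.73 bbox 244 258 208 219 z0: [571. 168.] bottom z0 [554. 154.] xspan@z0 45.0
lid 0.65 bbox 199 220 205 221 z0: [538. 296.] bottom z0 [494. 261.] xspan@z0 65.0
glue_stick 0.93 bbox 404 428 247 295 z0: [ 546. -327.] bottom z0 [ 455. -337.] xspan@z0 63.0
glue_stick 0.89 bbox 397 417 213 253 z0: [ 702. -276.] bottom z0 [ 588. -272.] xspan@z0 59.0
glue_stick 0.81 bbox 397 410 242 272 z0: [ 583. -284.] bottom z0 [ 520. -296.] xspan@z0 36.0
glue_stick 0.5 bbox 200 220 206 220 z0: [534. 289.] bottom z0 [498. 264.] xspan@z0 62.0
desk_calculator 0.96 bbox 291 330 193 215 z0: [718.  21.] bottom z0 [639.  19.] xspan@z0 122.0
pen_black 0.52 bbox 236 274 193 204 z0: [660. 157.] bottom z0 [650. 132.] xspan@z0 121.0
stapler 0.93 bbox 149 199 178 199 z0: [612. 459.] bottom z0 [569. 370.] xspan@z0 165.0
sticky_pad 0.69 bbox 355 388 289 313 z0: [ 398. -257.] bottom z0 [ 363. -268.] xspan@z0 78.0
jar 0.74 bbox 384 393 218 241 z0: [ 583. -297.] bottom z0 [ 519. -293.] xspan@z0 32.0
jar 0.58 bbox 304 333 205 248 z0: [542. -74.] bottom z0 [ 466. -105.] xspan@z0 95.0
lid 0.68 bbox 178 188 195 208 z0: [623. 377.] bottom z0 [581. 368.] xspan@z0 37.0
lid 0.65 bbox 199 219 214 231 z0: [533. 265.] bottom z0 [489. 266.] xspan@z0 68.0
lid 0.49 bbox 242 253 210 219 z0: [581. 165.] bottom z0 [557. 159.] xspan@z0 39.0
glue_stick 0.7 bbox 395 412 223 259 z0: [ 525. -337.] bottom z0 [ 451. -333.] xspan@z0 56.0
glue_stick 0.68 bbox 380 394 193 228 z0: [ 660. -299.] bottom z0 [ 574. -280.] xspan@z0 49.0
glue_stick 0.48 bbox 384 394 218 242 z0: [ 574. -301.] bottom z0 [ 515. -294.] xspan@z0 35.0
desk_calculator 0.85 bbox 278 311 180 206 z0: [696.  27.] bottom z0 [637.  17.] xspan@z0 115.0
stapler 0.44 bbox 179 187 195 207 z0: [623. 388.] bottom z0 [585. 373.] xspan@z0 30.0
sticky_pad 0.78 bbox 362 388 262 283 z0: [ 391. -251.] bottom z0 [ 348. -249.] xspan@z0 79.0
```

View pics/glue.png

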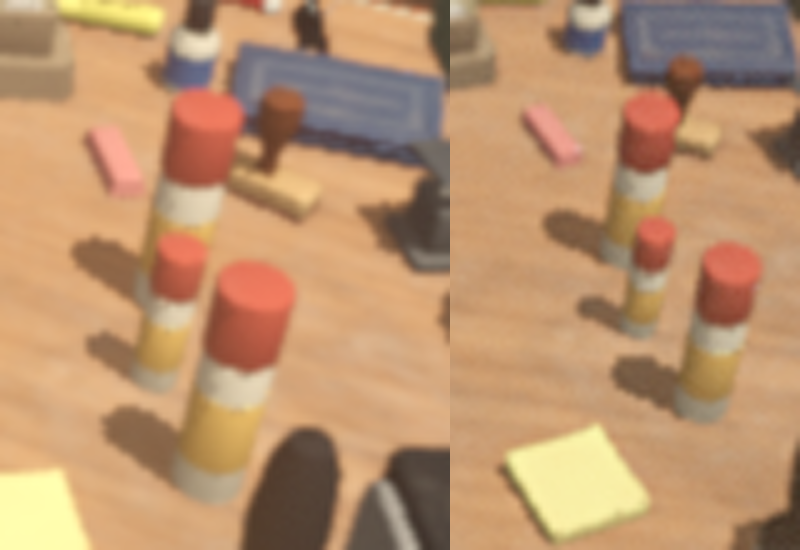

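View pics/lid.png

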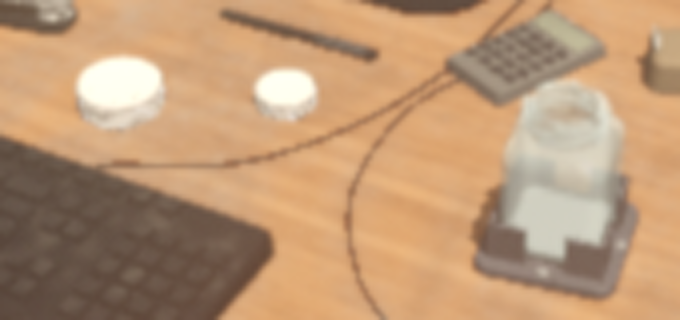

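View pics/lidb.png

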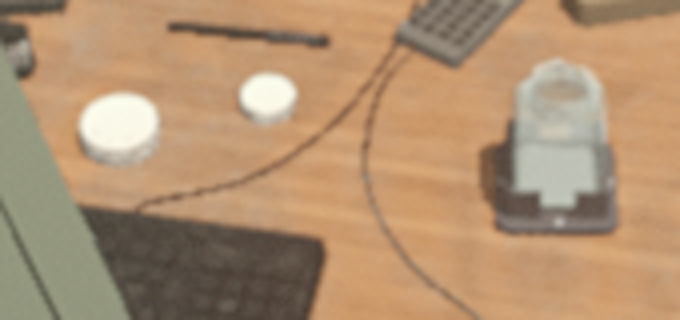

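Glue candidates in scene picture: tall stick (418,270), tall stick (409,228) and small stick (404,256). The crop confirms that (404,256) is clearly the smallest, so that is the one meant. Lids: (208,212) is about 65 mm wide and (250,213) about 42 mm, so (208,212) matches 63 mm. The jar is at (319,240). Next I go over the lid for a close look.

{"fn": "arm_command", "kwargs": {
  "deltas": [
    [1,[20,-20,40],0],
    [1,[55,-50,60],0],
    [1,[90,-80,60],0],
    [1,[125,-112,60],0],
    [1,[160,-145,60],0],
    [1,[195,-178,60],0],
    [1,[230,-210,60],0],
    [1,[255,-235,60],0],
    [1,[265,-246,60],0],
    [1,[265,-246,60],0],
    [1,[265,-246,60],0]
  ]
}}

```text
time_s: 2.5
ee_pos: [508.0, 275.6, 248.0]
ee_rot: [163.8, 89.9, 138.7]
force: [-0.4, 0.0, 0.1]
gripper_width: 91.2
```

Run:
```python
from h import *
from scipy.spatial.transform import Rotation as Ro
s=env.state(); print(s['time_s'],s['qpos'].round(1),s['ee_pos'],s['force']); r,p_,y=s['ee_rot']; print(Ro.from_euler('xyz',s['ee_rot'],degrees=True).as_matrix().round(3))
p=cams.grab_frame("wrist"); save(p,"w1"); print(ray(p,(280,210)))
q=cams.grab_frame("scene")
for pp in (p,q):
  for k in ["lid"]:
    for d in cams.silhouettes(pp,k):
        r=d["region"];ys,xs=np.nonzero(r)
        print(k,d["conf"],"bbox",xs.min(),xs.max(),ys.min(),ys.max(),d["centre"],"z10:",atz(pp,d["centre"],10).round(1)[:2])
```

```text
2.5 [ 27.3  16.9  83.1   0.1  80.  -37.6] [507.96306196 275.5576056  248.00353215] [-0.388236    0.02019186  0.12760301]
[[-0.001  0.424  0.906]
 [ 0.001  0.906 -0.424]
 [-1.     0.    -0.001]]
(array([448.19711995, 302.30218368, 444.60025874]), array([ 0.20174934, -0.09891108, -0.97450045]))
lid 0.91 bbox 218 247 242 260 [233.5, 253.0] z10: [568.9 165.7]
lid 0.87 bbox 263 304 174 217 [286.2, 196.0] z10: [523.1 275.2]
lid 0.83 bbox 199 220 205 221 [208.1, 209.5] z10: [532.8 286.8]
lid 0.65 bbox 244 258 207 219 [250.1, 213.2] z10: [569.7 163.3]
```

View pics/w1.png

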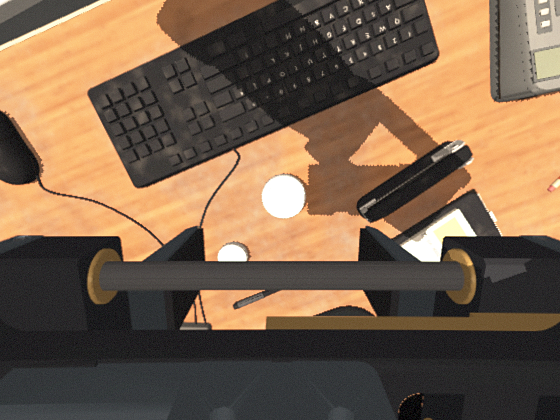

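{"fn": "arm_command", "kwargs": {
  "deltas": [
    [1,[0,-25,0],-0.145],
    [1,[0,-55,0],-0.29],
    [1,[0,-85,0],-0.435],
    [1,[0,-115,0],-0.58],
    [1,[0,-145,0],-0.725],
    [1,[0,-175,0],-0.87],
    [1,[0,-205,0],-1.015],
    [1,[0,-235,0],-1.16],
    [1,[0,-265,0],-1.305],
    [1,[0,-290,0],-1.45],
    [1,[0,-315,0],-1.595],
    [1,[0,-335,0],-1.74],
    [1,[0,-350,0],-1.885],
    [1,[0,-360,0],-2.03],
    [1,[0,-360,0],-2.175],
    [1,[0,-360,0],-2.28],
    [1,[0,-360,0],-2.28],
    [1,[0,-360,0],-2.28]
  ]
}}

```text
time_s: 4.5
ee_pos: [508.8, -84.5, 248.2]
ee_rot: [150.8, 90.0, -4.7]
force: [0.1, -0.7, 0.2]
gripper_width: 91.4
```

Run:
```python
from h import *
s=env.state(); print(s['time_s'],s['qpos'].round(1),s['ee_pos'],s['force'])
p=cams.grab_frame("wrist"); save(p,"w2"); np.save("w2.npy",p,allow_pickle=True); print(ray(p,(280,210)))
q=cams.grab_frame("scene"); b=cams.grab_frame("side")
np.save("sc2.npy",q,allow_pickle=True);np.save("sd2.npy",b,allow_pickle=True)
for pp in (p,q,b):
  for k in ["jar","glue_stick"]:
    for d in cams.silhouettes(pp,k):
        r=d["region"];ys,xs=np.nonzero(r)
        print(k,d["conf"],"bbox",xs.min(),xs.max(),ys.min(),ys.max(),d["centre"],"z44:",atz(pp,d["centre"],44).round(1)[:2])
```

```text
4.5 [-10.7  11.   91.    0.   78.   54.8] [508.75186192 -84.51690082 248.17954527] [ 0.14868471 -0.69911603  0.19837587]
(array([569.27374942, -58.23838239, 444.70517987]), array([-0.20817667, -0.08997105, -0.97401489]))
jar 0.64 bbox 240 317 143 224 [280.1, 183.5] z44: [516.6 -80.5]
jar 0.59 bbox 138 181 0 20 [163.3, 6.1] z44: [647.4 126.4]
glue_stick 0.68 bbox 404 440 224 259 [426.4, 241.6] z44: [ 526.5 -298. ]
glue_stick 0.62 bbox 417 498 182 225 [463.5, 201.0] z44: [ 596.1 -313.1]
jar 0.85 bbox 298 339 210 264 [315.7, 240.7] z44: [495.8 -72.5]
jar 0.31 bbox 357 387 290 313 [375.3, 303.8] z44: [ 351.4 -268.4]
glue_stick 0.89 bbox 404 428 247 295 [413.7, 269.8] z44: [ 494.4 -324.1]
glue_stick 0.64 bbox 396 411 241 273 [401.7, 258.8] z44: [ 521.  -289.9]
glue_stick 0.61 bbox 397 417 214 253 [406.7, 228.5] z44: [ 647.2 -276.5]
jar 0.97 bbox 304 333 205 248 [321.6, 230.6] z44: [497.9 -88. ]
glue_stick 0.67 bbox 380 395 193 228 [388.8, 209.1] z44: [ 619.6 -292.9]
glue_stick 0.66 bbox 384 394 218 242 [387.5, 227.3] z44: [ 538.1 -288.5]
```

View pics/w2.png

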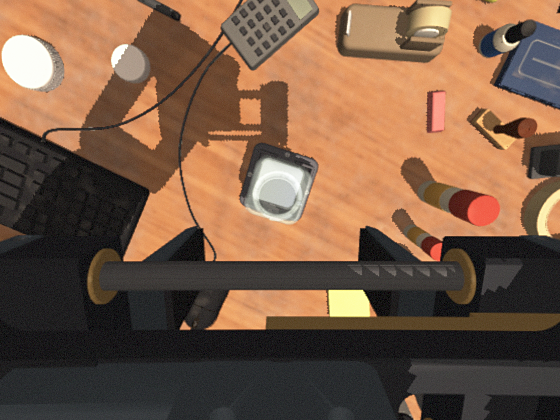

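Run:
```python
from h import *
p=np.load("w2.npy",allow_pickle=True).item()
q=np.load("sc2.npy",allow_pickle=True).item();b=np.load("sd2.npy",allow_pickle=True).item()
save(p,"jarw",(225,130,335,230),6)
a=cv2.resize(q["img"][200:270,290:350],None,fx=7,fy=7,interpolation=cv2.INTER_CUBIC)
c=cv2.resize(b["img"][195:265,295:345],None,fx=7,fy=7,interpolation=cv2.INTER_CUBIC)
cv2.imwrite("pics/jarsb.png",np.hstack([a,c])[:,:,::-1])
print(atz(p,(277,188),118))
```

```text
[520.43003135 -75.33293253 118.        ]
```

View pics/jarw.png

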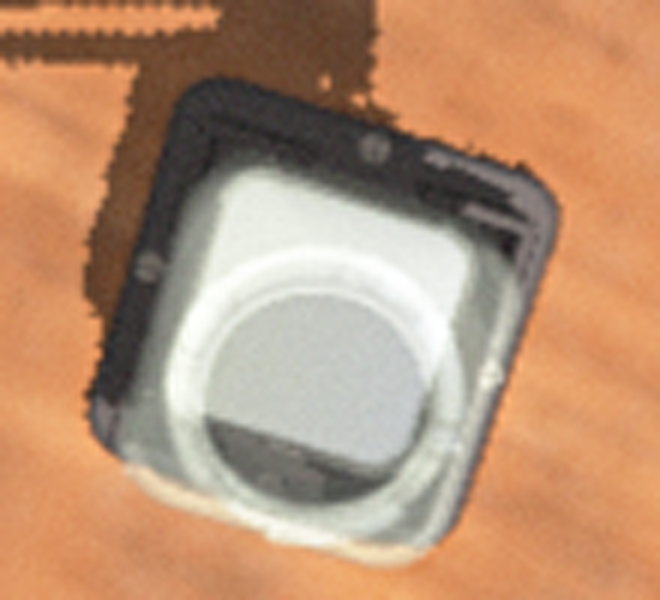

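View pics/jarsb.png

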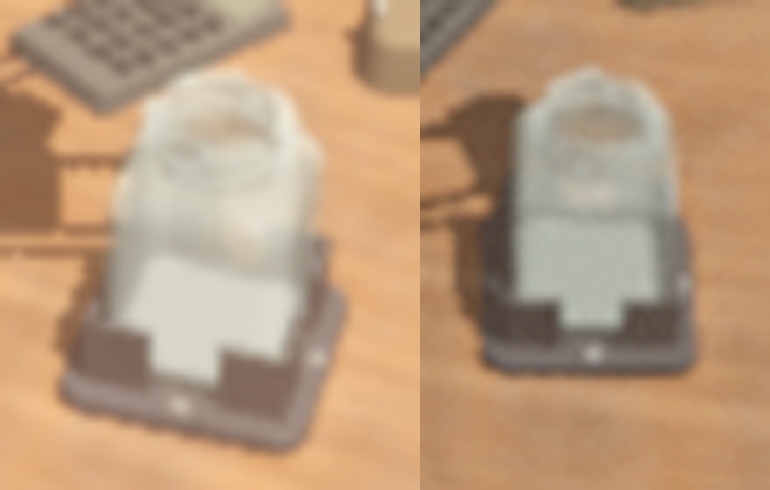

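```bash
cat > ov.py <<'E'
from h import *
def overlay(p,polys,crop,s,name):
    x0,y0,x1,y1=crop
    im=cv2.resize(p["img"][y0:y1,x0:x1],None,fx=s,fy=s,interpolation=cv2.INTER_CUBIC)[:,:,::-1].copy()
    cols=[(0,0,255),(255,0,0),(0,255,0),(255,0,255)]
    for i,P in enumerate(polys):
        u=(proj(p,P)-[x0,y0]+.5)*s-.5
        cv2.polylines(im,[np.round(u).astype(int)],True,cols[i%4],1)
    if name: cv2.imwrite("pics/"+name+".png",im)
    return im
def circ(x,y,z,d): 
    t=np.linspace(0,2*np.pi,61)[:-1]; return np.c_[x+d/2*np.cos(t),y+d/2*np.sin(t),0*t+z]
def sq(x,y,z,a,yaw):
    c=np.array([[1,1],[-1,1],[-1,-1],[1,-1]])*a/2; t=np.deg2rad(yaw); return np.c_[c@np.array([[np.cos(t),np.sin(t)],[-np.sin(t),np.cos(t)]])+[x,y],np.full(4,z)]
E
python3 - <<'E'
from ov import *
p=np.load("w2.npy",allow_pickle=True).item()
q=np.load("sc2.npy",allow_pickle=True).item();b=np.load("sd2.npy",allow_pickle=True).item()
x,y,_=atz(p,(277.8,195.8),118); print(x,y)
pl=[circ(x,y,118,40),circ(x,y,96,48),circ(x,y,118,44),sq(x,y,0,96,-8)]
i1=overlay(p,pl,(225,130,335,230),4,None)
i2=overlay(q,pl,(290,195,350,270),5,None); i3=overlay(b,pl,(295,195,345,270),5,None)
H=max(i.shape[0] for i in(i1,i2,i3))
f=lambda i:np.vstack([i,np.zeros((H-i.shape[0],i.shape[1],3),np.uint8)])
im=np.hstack([f(i1),f(i2),f(i3)]);im=cv2.resize(im,None,fx=800/im.shape[1],fy=800/im.shape[1]);cv2.imwrite("pics/jov.png",im)
E
```

```text
512.9565171695765 -79.65643804324863
```

View pics/jov.png

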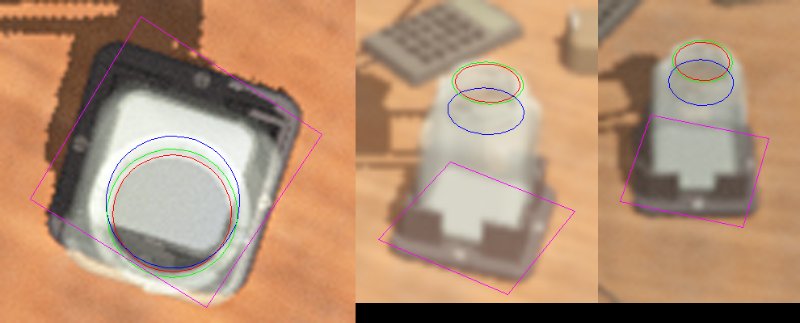

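Run:
```python
from ov import *
p=np.load("w2.npy",allow_pickle=True).item()
q=np.load("sc2.npy",allow_pickle=True).item();b=np.load("sd2.npy",allow_pickle=True).item()
x,y=513,-79.7
pl=[circ(x,y,118,40),circ(x,y,118,48),sq(x,y,96,70,8),sq(x,y,0,96,8)]
i1=overlay(p,pl,(225,130,335,230),4,None)
i2=overlay(q,pl,(290,195,350,270),5,None); i3=overlay(b,pl,(295,195,345,270),5,None)
H=max(i.shape[0] for i in(i1,i2,i3))
f=lambda i:np.vstack([i,np.zeros((H-i.shape[0],i.shape[1],3),np.uint8)])
im=np.hstack([f(i1),f(i2),f(i3)]);im=cv2.resize(im,None,fx=800/im.shape[1],fy=800/im.shape[1]);cv2.imwrite("pics/jov2.png",im)
# glue triangulation: small stick foot/top
def tri(obs):
    A=np.zeros((3,3));bb=np.zeros(3)
    for P,uv in obs:
        c,d=ray(P,uv);d/=np.linalg.norm(d);M=np.eye(3)-np.outer(d,d);A+=M;bb+=M@c
    X=np.linalg.solve(A,bb); return X,[ (proj(P,X)[0]-uv).round(1) for P,uv in obs]
# glue crops: scene x=370+u/5,y=195+v/5 ; side (pre-hstack offset 450) x=350+(u-450)/5,y=175+v/5
S=lambda u,v:np.array([370+u/5-.4,195+v/5-.4]); D=lambda u,v:np.array([350+(u-450)/5-.4,175+v/5-.4])
print("top",tri([(q,S(180,247)),(b,D(656,228))])); print("foot",tri([(q,S(154,380)),(b,D(640,330))]))
print("front foot",tri([(q,S(206,487)),(b,D(701,410))]),"top",tri([(q,S(255,282)),(b,D(730,258))]))
print("back top",tri([(q,S(206,108)),(b,D(650,108))]))
```

```text
top (array([ 519.08346502, -291.4514591 ,   94.37866453]), [array([ 0.1, -0.1]), array([-0.1,  0.1])])
foot (array([ 513.58896293, -293.31864009,   11.2294413 ]), [array([-0.2,  0.1]), array([ 0.1, -0.1])])
front foot (array([ 458.24198697, -330.82949933,    5.10134482]), [array([-0.2,  0.2]), array([ 0.1, -0.2])]) top (array([ 466.53060711, -329.1603748 ,  128.18787233]), [array([ 0., -0.]), array([-0.,  0.])])
back top (array([ 588.12448058, -284.03687709,  128.06453654]), [array([ 0.1, -0. ]), array([-0.,  0.])])
```

View pics/jov2.png

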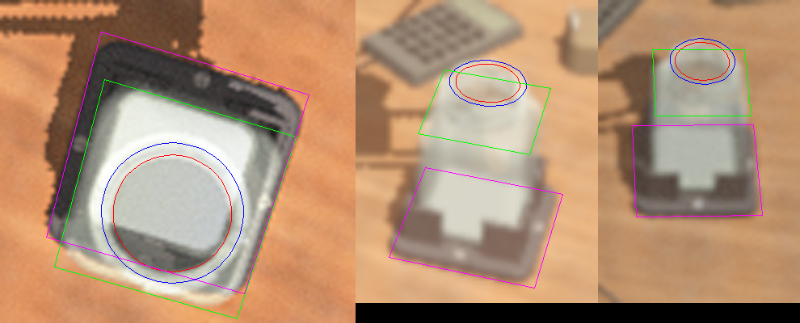

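{"fn": "arm_command", "kwargs": {
  "deltas": [
    [0.7,[1,-30,0],0],
    [0.7,[3,-70,-10],0],
    [0.7,[4,-110,-20],0],
    [0.7,[5,-150,-30],0],
    [0.7,[7,-180,-40],0],
    [0.7,[8,-200,-50],0],
    [0.7,[8,-207,-50],0],
    [0.7,[8,-207,-50],0],
    [0.7,[8,-207,-50],0]
  ]
}}

```text
time_s: 5.85
ee_pos: [517.1, -291.2, 198.7]
ee_rot: [171.6, 90.0, 16.0]
force: [-0.0, -0.1, 0.3]
gripper_width: 64.2
```

Run:
```python
from ov import *
s=env.state(); print(s['time_s'],s['qpos'].round(1),s['ee_pos'],s['force'],s['gripper_width'])
p=cams.grab_frame("wrist"); np.save("w3.npy",p,allow_pickle=True)
q=cams.grab_frame("scene"); np.save("sc3.npy",q,allow_pickle=True)
for pp in (p,):
  for k in ["glue_stick"]:
    for d in cams.silhouettes(pp,k):
        r=d["region"];ys,xs=np.nonzero(r)
        print(k,d["conf"],"bbox",xs.min(),xs.max(),ys.min(),ys.max(),d["centre"],"z44:",atz(pp,d["centre"],44).round(1)[:2])
overlay(p,[circ(517,-292,0,24),circ(517,-292,88,24)],(0,0,560,420),1,"w3")
```

```text
5.85 [-30.5  19.6  86.1   0.   74.2  35.1] [ 517.08710769 -291.20382934  198.69553596] [-0.02116359 -0.12617194  0.26577739] 64.20353251351537
glue_stick 0.72 bbox 275 298 177 209 [287.4, 199.2] z44: [ 518.1 -299.9]
glue_stick 0.67 bbox 280 312 224 291 [293.4, 244.2] z44: [ 470.3 -329.8]
glue_stick 0.61 bbox 289 329 115 155 [312.5, 138.3] z44: [ 592.9 -296.6]
```

View pics/w3.png

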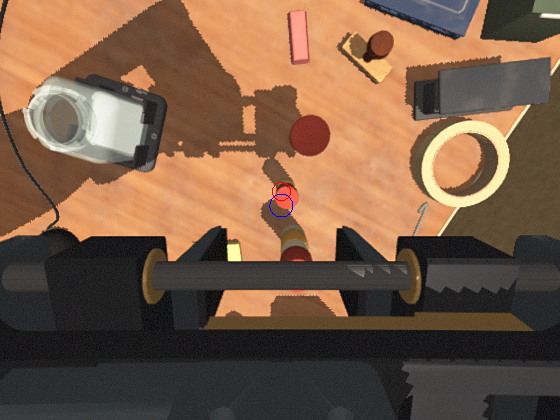

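Run:
```python
from ov import *
p=np.load("w3.npy",allow_pickle=True).item()
overlay(p,[circ(522,-297,0,24),circ(522,-297,88,24)],(255,165,335,235),8,"w3z")
```

```text
(no output)
```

View pics/w3z.png

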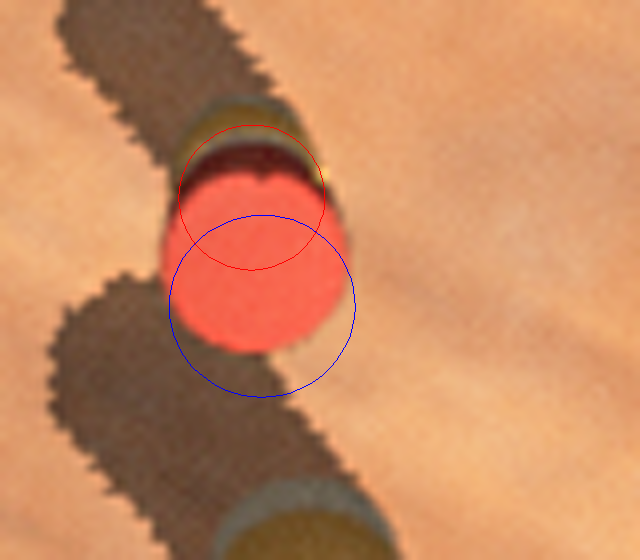

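Run:
```python
from ov import *
p=np.load("w3.npy",allow_pickle=True).item()
print(atz(p,(255+255/8-.5,165+262/8-.5),88))
# foot: bottom circle, visible far edge ~ crop (250,97); r~9px*8=73
print(atz(p,(255+250/8-.5,165+168/8-.5),0))
# tool center on image: where TCP axis projects
from scipy.spatial.transform import Rotation as Ro
s=env.state(); x=s['ee_pos']; print(proj(p,[[x[0],x[1],88],[x[0],x[1],0]]))
```

```text
[ 527.00108545 -293.70309036   88.        ]
[ 5.26413654e+02 -2.94650426e+02  5.68434189e-14]
[[280.15100071 204.77473991]
 [280.38989896 190.7735564 ]]
```

{"fn": "arm_command", "kwargs": {
  "deltas": [
    [0.7,[8,-1.5,-40],0],
    [0.7,[8,-1.5,-80],0],
    [0.7,[8,-1.5,-110],0],
    [0.7,[8,-1.5,-122],0],
    [0.7,[8,-1.5,-122],0],
    [0.1,[8,-1.5,-122],0],
    [0.1,[8,-1.5,-122],0],
    [0.1,[8,-1.5,-122],0],
    [0.1,[8,-1.5,-122],0],
    [0.1,[8,-1.5,-122],0],
    [0.1,[8,-1.5,-122],0]
  ],
  "grip_force": 15
}}

```text
time_s: 7.1
ee_pos: [524.8, -293.8, 76.3]
ee_rot: [117.6, 90.0, -38.2]
force: [0.1, -0.6, -0.9]
gripper_width: 18.7
```

Run:
```python
from ov import *
s=env.state(); print(s['gripper_width'],s['force'])
q=cams.grab_frame("scene");p=cams.grab_frame("wrist")
a=cv2.resize(q["img"][190:310,360:470],None,fx=4,fy=4,interpolation=cv2.INTER_CUBIC)
c=cv2.resize(p["img"][120:300,200:400],None,fx=1.8,fy=1.8)
H=max(a.shape[0],c.shape[0]);f=lambda i:np.vstack([i,np.zeros((H-i.shape[0],i.shape[1],3),np.uint8)])
cv2.imwrite("pics/g1.png",np.hstack([f(a),f(c)])[:,:,::-1])
```

```text
18.66066788713685 [ 0.06498061 -0.62238272 -0.9000818 ]
```

View pics/g1.png

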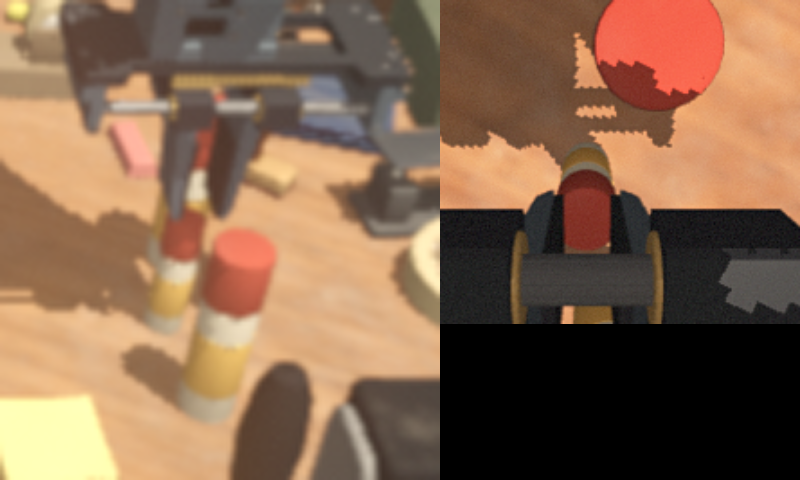

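{"fn": "arm_command", "kwargs": {
  "deltas": [
    [0.1,[0,0,5],0],
    [0.1,[0,0,30],0],
    [0.1,[0,0,70],0],
    [0.1,[0,0,110],0],
    [0.1,[0,0,145],0],
    [0.1,[0,20,150],0],
    [0.1,[-3,55,150],0],
    [0.1,[-5,95,150],0],
    [0.1,[-8,135,150],0],
    [0.1,[-10,170,150],0],
    [0.1,[-12,200,150],0],
    [0.1,[-12,212,150],0],
    [0.1,[-12,214,150],0],
    [0.1,[-12,214,150],0]
  ]
}}

```text
time_s: 8.6
ee_pos: [512.8, -80.0, 225.9]
ee_rot: [48.5, 90.0, -107.2]
force: [0.0, 0.4, -0.6]
gripper_width: 9.1
```

Run:
```python
from ov import *
s=env.state(); print(s['time_s'],s['ee_pos'],s['gripper_width'],s['force'])
q=cams.grab_frame("scene");p=cams.grab_frame("wrist");b=cams.grab_frame("side")
np.save("w4.npy",p,allow_pickle=True);np.save("sc4.npy",q,allow_pickle=True);np.save("sd4.npy",b,allow_pickle=True)
a=cv2.resize(q["img"][150:280,260:380],None,fx=3,fy=3,interpolation=cv2.INTER_CUBIC)
c=cv2.resize(b["img"][130:260,265:365],None,fx=3,fy=3,interpolation=cv2.INTER_CUBIC)
cv2.imwrite("pics/j1.png",np.hstack([a,c])[:,:,::-1]); save(p,"w4")
```

```text
8.6 [512.78438383 -80.04392755 225.90079682] 9.082377059314963 [ 0.03602939  0.39854666 -0.60262001]
```

View pics/j1.png

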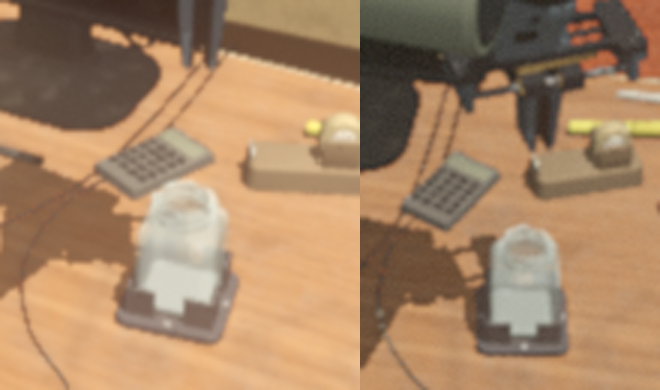

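View pics/w4.png

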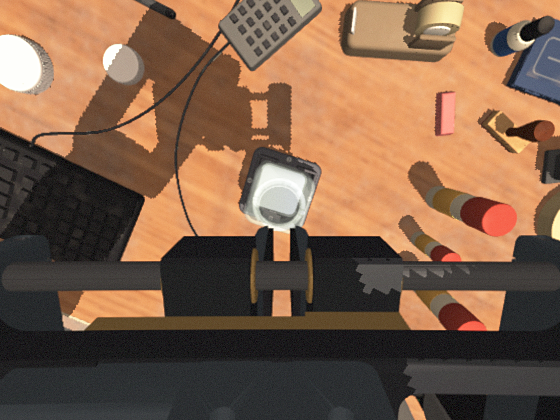

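Run:
```python
from ov import *
q=np.load("sc4.npy",allow_pickle=True).item();b=np.load("sd4.npy",allow_pickle=True).item();p=np.load("w4.npy",allow_pickle=True).item()
def tri(obs):
    A=np.zeros((3,3));bb=np.zeros(3)
    for P,uv in obs:
        c,d=ray(P,uv);d/=np.linalg.norm(d);M=np.eye(3)-np.outer(d,d);A+=M;bb+=M@c
    X=np.linalg.solve(A,bb); return X,[ (proj(P,X)[0]-uv).round(1) for P,uv in obs]
print(tri([(q,(260+200/3,150+66/3)),(b,(265+177/3,130+148/3))]))
X=[[512.8,-80,215],[512.8,-80,226],[512.8,-80,275]]
for P in (q,b,p): print(proj(P,X).round(1))
a=overlay(q,[circ(512.8,-80,215,10),circ(513,-80,118,40)],(280,140,360,230),4,None)
c=overlay(b,[circ(512.8,-80,215,10),circ(513,-80,118,40)],(280,140,360,230),4,None)
cv2.imwrite("pics/tip.png",np.hstack([a,c]))
overlay(p,[circ(512.8,-80,215,10),circ(513,-80,118,40)],(220,140,340,260),5,"tipw")
```

```text
(array([500.38653727, -86.15573901, 251.08216323]), [array([-0.4,  0.4]), array([ 0.3, -0.4])])
[[324.6 182.5]
 [324.9 178.5]
 [326.2 160.3]]
[[321.9 185.4]
 [322.1 182.6]
 [322.9 169.4]]
[[279.  233.9]
 [278.9 238.8]
 [278.3 268.8]]
```

View pics/tip.png

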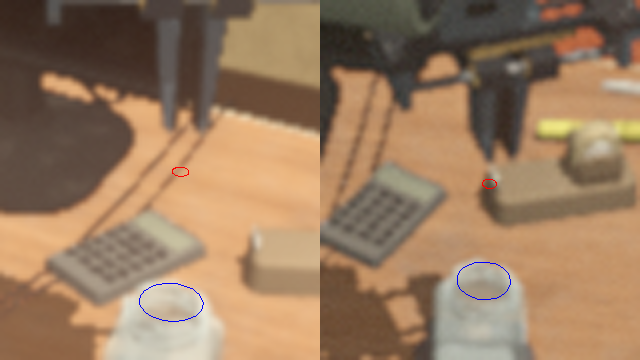

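View pics/tipw.png

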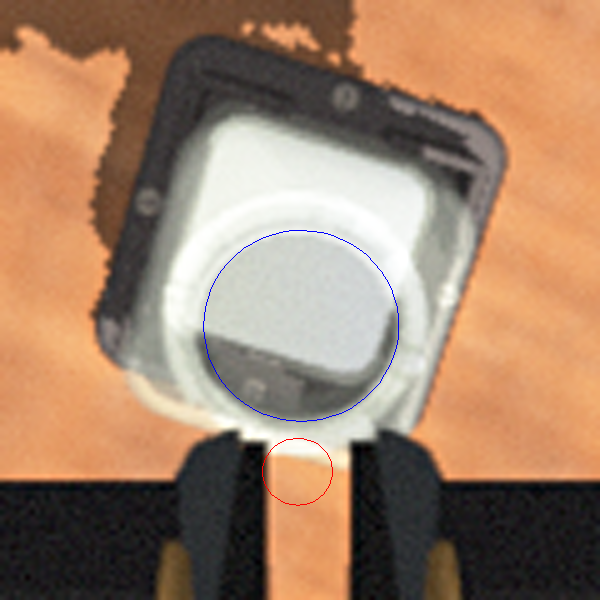

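Run:
```python
from ov import *
q=np.load("sc4.npy",allow_pickle=True).item();b=np.load("sd4.npy",allow_pickle=True).item();p=np.load("w4.npy",allow_pickle=True).item()
t=np.deg2rad(-65.5); y=np.array([np.cos(t),np.sin(t),0]); x=np.array([-np.sin(t),np.cos(t),0])
c0=np.array([512.8,-80,0])
# box of tips at z 215: jaw half-width 4.5..18, perp +-16
def box(z): return [c0+[0,0,z]+s*y+u*x for s,u in [(18,16),(18,-16),(-18,-16),(-18,16)]]
pl=[box(215),box(275),box(285)]
cv2.imwrite("pics/tip2.png",np.hstack([overlay(q,pl,(280,120,370,220),4,None),overlay(b,pl,(270,120,360,220),4,None)]))
overlay(p,pl,(180,180,380,330),4,"tipw2")
```

```text
(no output)
```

View pics/tip2.png

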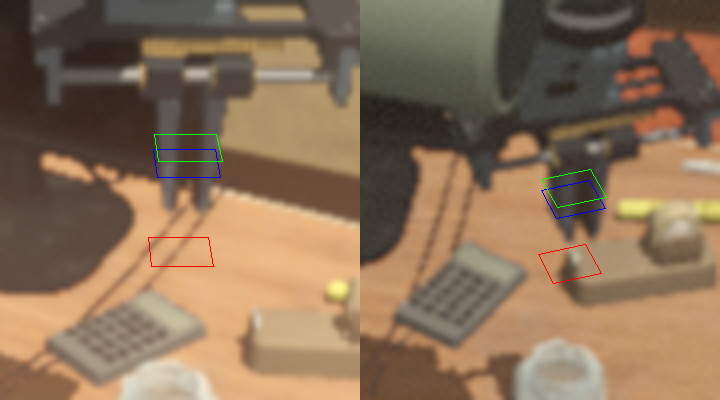

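View pics/tipw2.png

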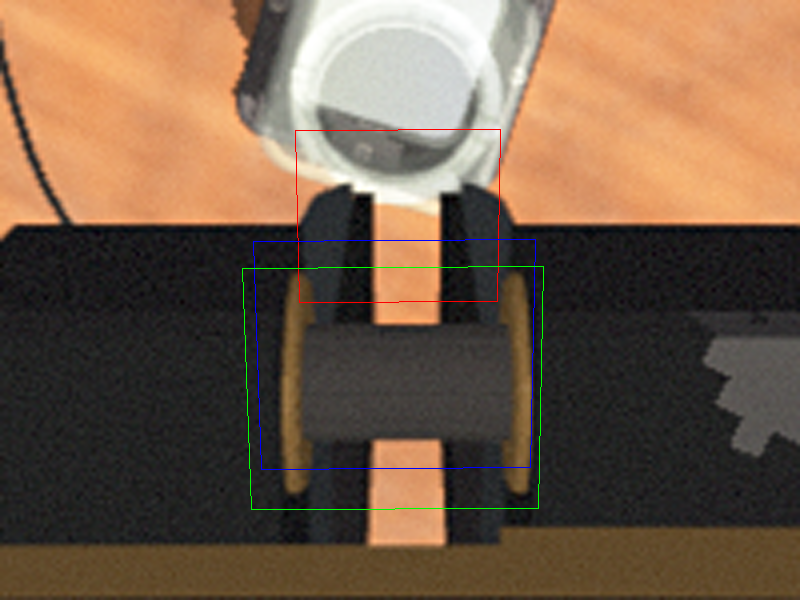

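Run:
```python
from ov import *
t=np.deg2rad(-65.5); y=np.array([np.cos(t),np.sin(t),0]); x=np.array([-np.sin(t),np.cos(t),0])
q=np.load("sc3.npy",allow_pickle=True).item();q2=np.load("sc2.npy",allow_pickle=True).item();b2=np.load("sd2.npy",allow_pickle=True).item()
def box(c,z,w): return [np.array([c[0],c[1],z])+s*y+u*x for s,u in [(w,16),(w,-16),(-w,-16),(-w,16)]]
f=lambda c,z,w:[box(c,z-11,w),box(c,z+25,w)]
c3=(517.1,-291.2); c2=(508.8,-84.5)
cv2.imwrite("pics/tip3.png",np.hstack([overlay(q,f(c3,198.7,45),(370,130,470,240),3,None),overlay(q2,f(c2,248.2,59),(270,100,380,210),3,None),]))
```

```text
(no output)
```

View pics/tip3.png

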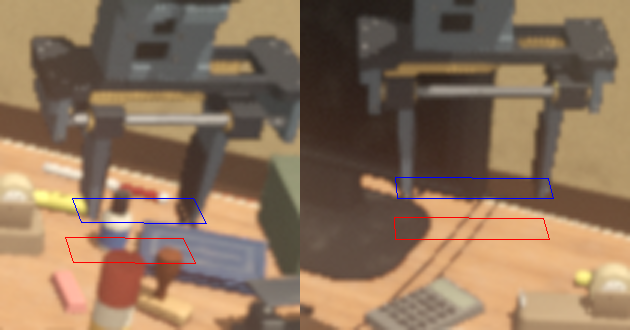

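The grasp closed on air. The scene and side pictures both show the fingertips about 36 mm higher than tip_reach implies, so the tips are about 25 mm above the reported TCP. I will retry lower.

{"fn": "arm_command", "kwargs": {
  "deltas": [
    [0.7,[2,-30,0],0],
    [0.7,[4,-75,0],0],
    [0.7,[6,-120,0],0],
    [0.7,[8,-165,0],0],
    [0.7,[11,-200,-15],0],
    [0.7,[12,-214,-50],0],
    [0.7,[12,-214,-90],0],
    [0.7,[12,-214,-110],0],
    [0.7,[12,-214,-110],0]
  ]
}}

```text
time_s: 9.65
ee_pos: [522.1, -293.8, 112.3]
ee_rot: [-52.8, 89.5, 151.4]
force: [-0.2, -0.3, 0.8]
gripper_width: 63.9
```

Run:
```python
from ov import *
s=env.state(); print(s['time_s'],s['ee_pos'],s['gripper_width'],s['force'])
q=cams.grab_frame("scene");p=cams.grab_frame("wrist");b=cams.grab_frame("side")
a=cv2.resize(q["img"][170:300,360:470],None,fx=3,fy=3,interpolation=cv2.INTER_CUBIC)
c=cv2.resize(b["img"][150:280,345:445],None,fx=3,fy=3,interpolation=cv2.INTER_CUBIC)
cv2.imwrite("pics/g5.png",np.hstack([a,c])[:,:,::-1]); save(p,"w5",(180,120,400,320),3)
```

```text
9.65 [ 522.07769998 -293.75368722  112.28100688] 63.89258702526723 [-0.2017573  -0.27430911  0.79579516]
```

View pics/g5.png

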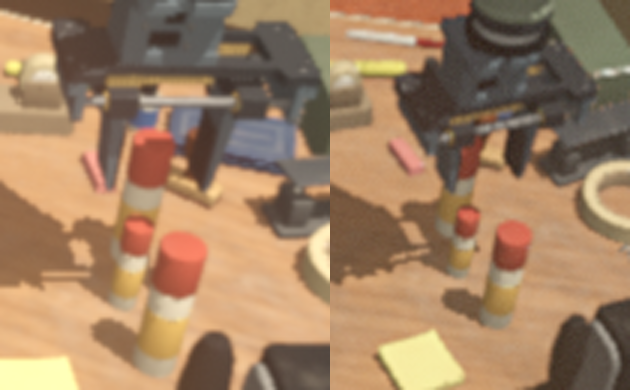

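View pics/w5.png

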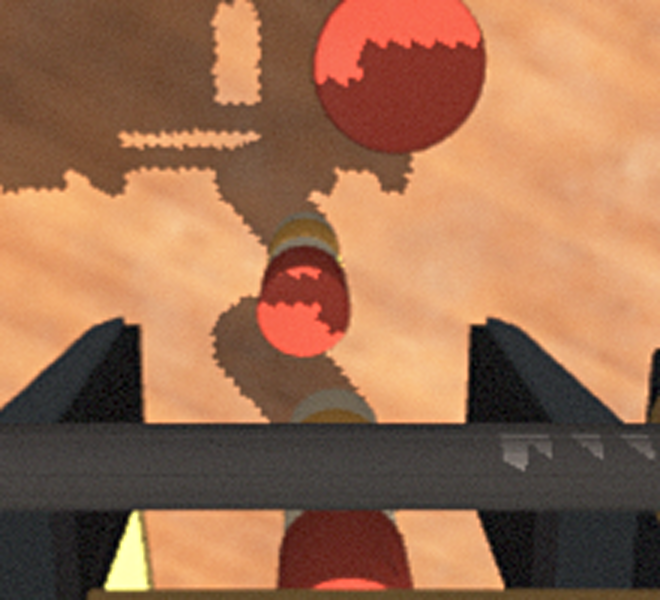

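{"fn": "arm_command", "kwargs": {
  "deltas": [
    [0.7,[0,0,-30],0],
    [0.7,[0,0,-55],0],
    [0.7,[0,0,-70],0],
    [0.7,[0,0,-77],0],
    [0.7,[0,0,-77],0],
    [0.1,[0,0,-77],0],
    [0.1,[0,0,-77],0],
    [0.1,[0,0,-77],0],
    [0.1,[0,0,-77],0],
    [0.1,[0,0,-77],0],
    [0.1,[0,0,-77],0]
  ]
}}

```text
time_s: 10.9
ee_pos: [524.9, -293.7, 39.3]
ee_rot: [120.3, 90.0, -35.4]
force: [-0.9, 0.5, 0.9]
gripper_width: 23.7
```

{"fn": "arm_command", "kwargs": {
  "deltas": [
    [0.1,[0,0,0],0],
    [0.1,[0,0,20],0],
    [0.1,[0,0,60],0],
    [0.1,[0,0,105],0],
    [0.1,[0,0,145],0],
    [0.1,[0,15,150],0],
    [0.1,[-3,50,150],0],
    [0.1,[-5,90,150],0],
    [0.1,[-8,130,150],0],
    [0.1,[-10,170,150],0],
    [0.1,[-12,200,150],0],
    [0.1,[-12,212,150],0],
    [0.1,[-12,214,150],0],
    [0.1,[-12,214,150],0]
  ]
}}

```text
time_s: 12.3
ee_pos: [512.8, -80.1, 188.7]
ee_rot: [29.5, 90.0, -126.2]
force: [0.7, -0.4, -0.3]
gripper_width: 24.1
```

Run:
```python
from ov import *
s=env.state(); print(s['time_s'],s['ee_pos'],s['gripper_width'],s['force'])
q=cams.grab_frame("scene");p=cams.grab_frame("wrist");b=cams.grab_frame("side")
np.save("w6.npy",p,allow_pickle=True);np.save("sc6.npy",q,allow_pickle=True);np.save("sd6.npy",b,allow_pickle=True)
a=cv2.resize(q["img"][130:280,270:380],None,fx=3.5,fy=3.5,interpolation=cv2.INTER_CUBIC)
c=cv2.resize(b["img"][130:280,265:375],None,fx=3.5,fy=3.5,interpolation=cv2.INTER_CUBIC)
cv2.imwrite("pics/j6.png",np.hstack([a,c])[:,:,::-1]); save(p,"w6",(180,120,400,320),3)
```

```text
12.3 [512.75518215 -80.1093194  188.68942054] 24.069351851912955 [ 0.71357865 -0.40803767 -0.25389115]
```

View pics/j6.png

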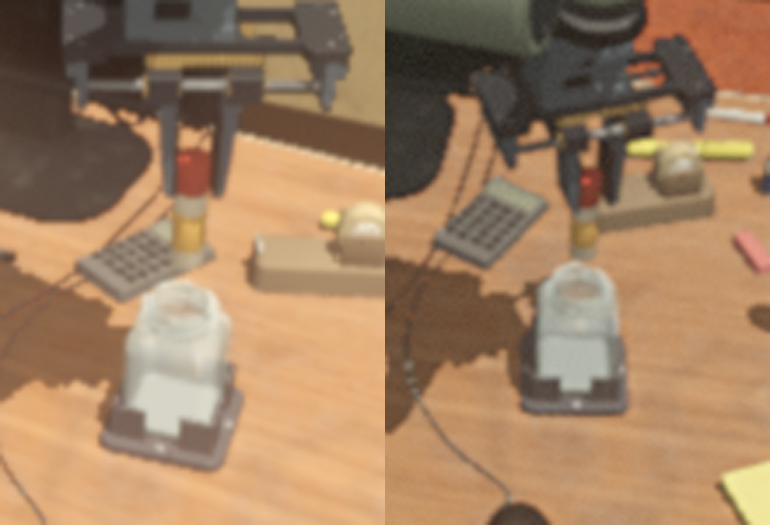

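View pics/w6.png

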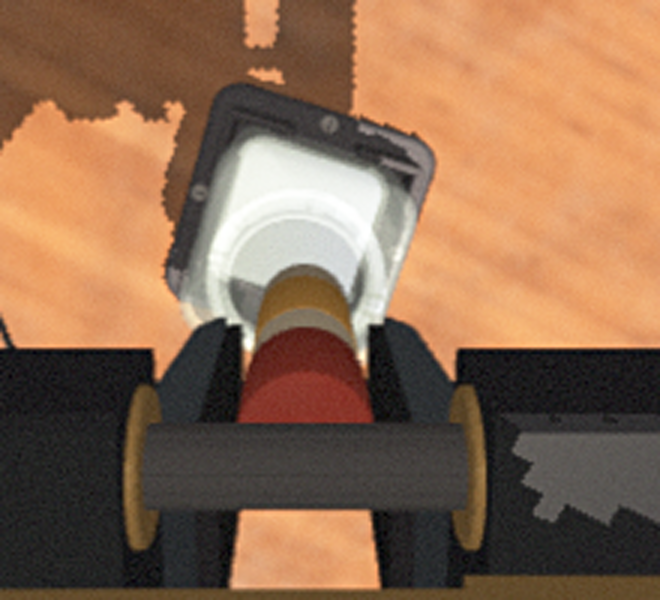

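Run:
```python
from ov import *
t=np.deg2rad(-65.5); x=np.array([-np.sin(t),np.cos(t)])
P=[np.load(f,allow_pickle=True).item() for f in("w6.npy","sc6.npy","sd6.npy")]
c=np.array([512.8,-80.1])+3*x; print(c)
pl=[circ(*c,150,24),circ(513,-80,118,40),circ(*c,150+88,24),circ(513,-80,118,48)]
a=overlay(P[0],pl,(220,150,340,270),4,None)
b=overlay(P[1],pl,(300,160,350,240),6,None);d=overlay(P[2],pl,(300,160,350,240),6,None)
im=np.hstack([a,b,d]) if a.shape[0]==b.shape[0] else None
im=cv2.resize(im,None,fx=800/im.shape[1],fy=800/im.shape[1]); cv2.imwrite("pics/al.png",im)
```

```text
[515.52988381 -78.85592027]
```

View pics/al.png

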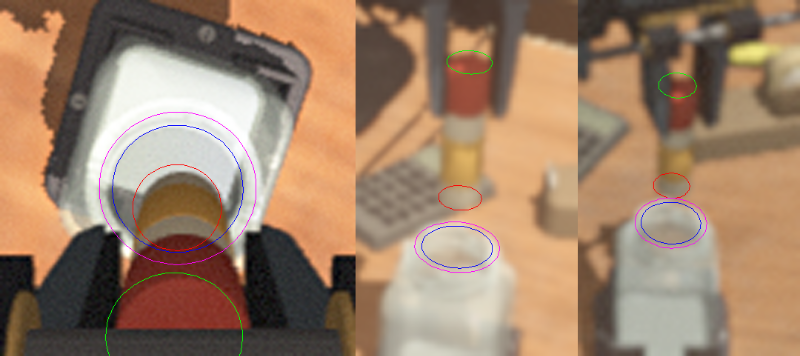

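{"fn": "arm_command", "kwargs": {
  "deltas": [
    [0.1,[0,0,-15],0],
    [0.1,[0,0,-32],0],
    [0.1,[0,0,-50],0],
    [0.1,[0,0,-68],0],
    [0.1,[0,0,-82],0],
    [0.1,[0,0,-89],0],
    [0.1,[0,0,-89],0],
    [0.1,[0,0,-89],0]
  ]
}}

```text
time_s: 13.25
ee_pos: [513.3, -80.2, 100.5]
ee_rot: [138.8, 89.9, -16.9]
force: [0.2, -0.2, 0.3]
gripper_width: 24.3
```

Run:
```python
from ov import *
s=env.state(); print(s['time_s'],s['ee_pos'],s['gripper_width'],s['force'])
q=cams.grab_frame("scene");b=cams.grab_frame("side")
a=cv2.resize(q["img"][170:280,280:370],None,fx=4.4,fy=4.4,interpolation=cv2.INTER_CUBIC)
c=cv2.resize(b["img"][150:260,275:365],None,fx=4.4,fy=4.4,interpolation=cv2.INTER_CUBIC)
cv2.imwrite("pics/j7.png",np.hstack([a,c])[:,:,::-1])
```

```text
13.25 [513.28284121 -80.22869291 100.54482806] 24.28523221018688 [ 0.23472055 -0.21519838  0.28044072]
```

View pics/j7.png

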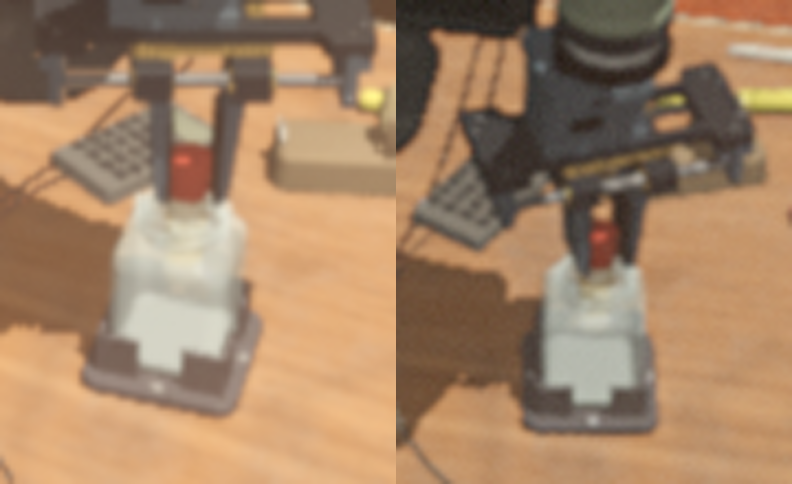

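The stick is inside the mouth with no contact, so I release it.

{"fn": "arm_command", "kwargs": {
  "deltas": [
    [0.5,[0,0,0],0],
    [0.5,[0,0,0],0],
    [0.5,[0,0,0],0],
    [0.5,[0,0,0],0],
    [0.5,[0,0,15],0],
    [0.7,[0,0,50],0],
    [0.7,[0,0,90],0],
    [0.7,[0,0,130],0],
    [0.7,[0,0,130],0]
  ]
}}

```text
time_s: 14.25
ee_pos: [516.2, -80.2, 236.0]
ee_rot: [145.6, 89.3, -10.2]
force: [0.6, -0.3, 0.7]
gripper_width: 63.7
```

Run:
```python
from ov import *
s=env.state(); print(s['time_s'],s['ee_pos'],s['gripper_width'],s['force'])
q=cams.grab_frame("scene");b=cams.grab_frame("side");p=cams.grab_frame("wrist")
a=cv2.resize(q["img"][170:280,280:370],None,fx=4.4,fy=4.4,interpolation=cv2.INTER_CUBIC)
c=cv2.resize(p["img"][120:230,220:330],None,fx=3.6,fy=3.6,interpolation=cv2.INTER_CUBIC)
c=np.vstack([c,np.zeros((a.shape[0]-c.shape[0],c.shape[1],3),np.uint8)])
cv2.imwrite("pics/j8.png",np.hstack([a,c])[:,:,::-1])
np.save("w8.npy",p,allow_pickle=True)
```

```text
14.25 [516.19072372 -80.24718345 236.02309963] 63.69907390643602 [ 0.58919455 -0.27756121  0.71041756]
```

View pics/j8.png

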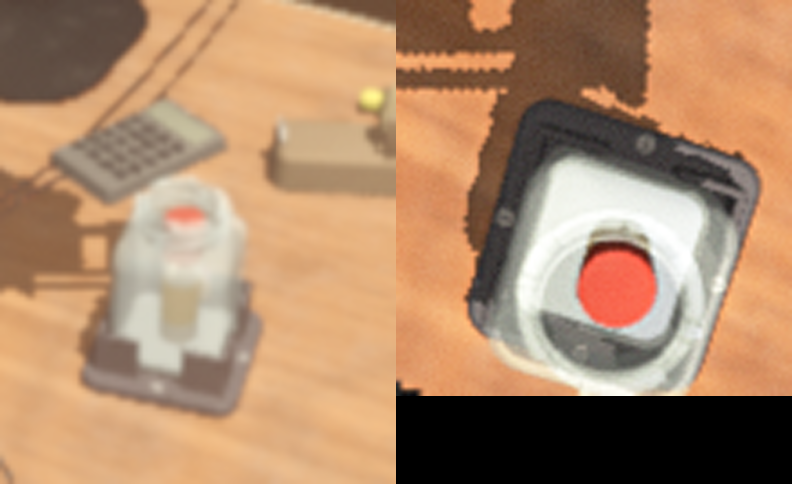

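{"fn": "arm_command", "kwargs": {
  "deltas": [
    [1,[0,25,0],0.1],
    [1,[0,60,0],0.2],
    [1,[0,100,0],0.3],
    [1,[0,140,0],0.4],
    [1,[0,180,0],0.5],
    [1,[0,220,0],0.6],
    [1,[0,260,0],0.7],
    [1,[0,300,0],0.8],
    [1,[5,335,0],0.87],
    [1,[10,355,-20],0.87],
    [1,[10,357,-40],0.87],
    [1,[10,357,-40],0.87],
    [1,[10,357,-40],0.87]
  ]
}}

```text
time_s: 15.7
ee_pos: [522.0, 276.7, 188.7]
ee_rot: [-43.3, 89.8, -149.1]
force: [0.0, -0.4, 0.4]
gripper_width: 91.2
```

Run:
```python
from ov import *
s=env.state(); print(s['time_s'],s['qpos'].round(1),s['ee_pos'],s['gripper_width'],s['force'])
p=cams.grab_frame("wrist"); np.save("w9.npy",p,allow_pickle=True); save(p,"w9")
for d in cams.silhouettes(p,"lid"):
    r=d["region"].astype(np.uint8);ys,xs=np.nonzero(r)
    c=max(cv2.findContours(r,cv2.RETR_EXTERNAL,cv2.CHAIN_APPROX_NONE)[0],key=len)
    e=cv2.fitEllipse(c);print(d["conf"],"bbox",xs.min(),xs.max(),ys.min(),ys.max(),e,"z21:",atz(p,e[0],21).round(1)[:2])
```

```text
15.7 [26.8 19.8 87.3 -0.  73.1 42.7] [522.03577391 276.74685229 188.73823558] 91.16482259648375 [ 0.02774146 -0.36284843  0.39369273]
0.86 bbox 256 306 170 221 ((281.6832275390625, 196.1966552734375), (49.69691467285156, 50.61121368408203), 154.14097595214844) z21: [521.7 274.1]
0.86 bbox 327 357 247 260 ((342.43011474609375, 254.31336975097656), (13.343993186950684, 31.78217124938965), 90.20377349853516) z21: [575.6 180.5]
```

View pics/w9.png

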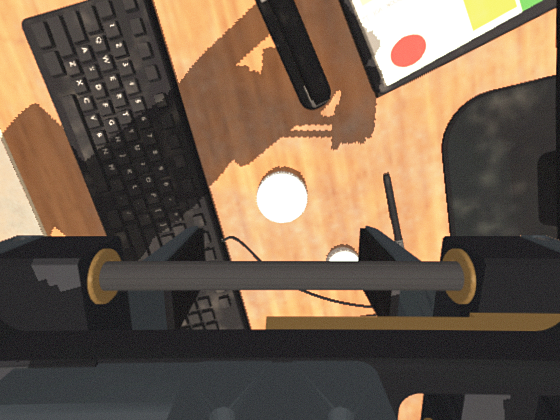

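Run:
```python
from ov import *
im1=cv2.imread("pics/w1.png")[:,:,::-1]
p9=np.load("w9.npy",allow_pickle=True).item()
def top(im,box):
    x0,y0,x1,y1=box; g=(im[y0:y1,x0:x1].min(2)>200).astype(np.uint8)
    c=max(cv2.findContours(g,cv2.RETR_EXTERNAL,cv2.CHAIN_APPROX_NONE)[0],key=len); e=cv2.fitEllipse(c); return (e[0][0]+x0,e[0][1]+y0),e[1]
e=top(p9["img"],(245,160,320,230)); print(e,atz(p9,e[0],21))
e1=top(im1,(250,165,315,225)); print(e1)
# w1 camera pose: rebuild by rotating? approximate via p9 with tool transform
from scipy.spatial.transform import Rotation as Ro
s=env.state()
def T(R,t): M=np.eye(4);M[:3,:3]=R;M[:3,3]=t;return M
tool9=T(Ro.from_euler('xyz',s['ee_rot'],degrees=True).as_matrix(),s['ee_pos'])
cam9=T(cv2.Rodrigues(p9["rvec"])[0],np.ravel(p9["tvec"]))
R1=np.array([[-.001,.424,.906],[.001,.906,-.424],[-1,0,-.001]]); tool1=T(R1,[507.96,275.56,248.0])
cam1=cam9@tool9@np.linalg.inv(tool1)
p1=dict(K=p9["K"],dist=p9["dist"],rvec=cv2.Rodrigues(cam1[:3,:3])[0],tvec=cam1[:3,3])
print(ray(p1,(280,210))); print(atz(p1,e1[0],21))
print((tool9[:3,:3]).round(3))
overlay(p9,[circ(*atz(p9,e[0],21)[:2],21,63)],(245,160,320,230),8,"lid9")
```

```text
((281.44365310668945, 197.56452178955078), (49.082279205322266, 49.71370315551758)) [520.97403459 272.58089501  21.        ]
((282.9552001953125, 196.38500595092773), (42.09896469116211, 42.29269027709961))
(array([448.80688762, 303.14449549, 442.58343603]), array([ 0.20350017, -0.10321669, -0.97368954]))
[520.82823081 270.60857805  21.        ]
[[ 0.001  0.962 -0.274]
 [ 0.    -0.274 -0.962]
 [-1.     0.001 -0.   ]]
```

View pics/lid9.png

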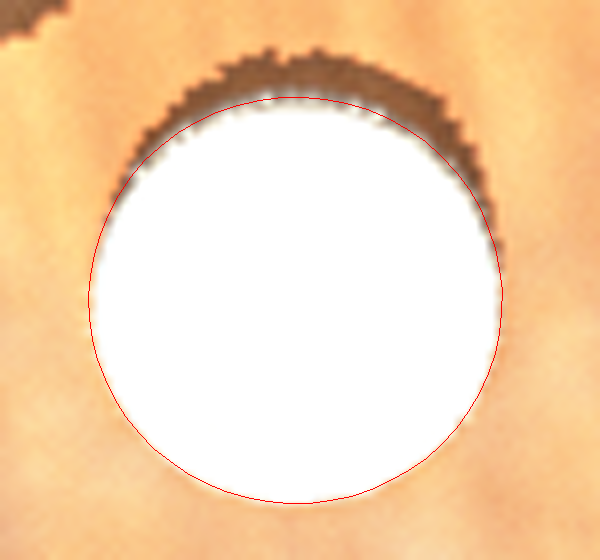

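{"fn": "arm_command", "kwargs": {
  "deltas": [
    [1,[-1,-3,-40],0],
    [1,[-2,-5.3,-85],0],
    [1,[-2,-5.3,-130],0],
    [1,[-2,-5.3,-165],0],
    [1,[-2,-5.3,-185],0],
    [1,[-2,-5.3,-195],0],
    [1,[-2,-5.3,-200],0],
    [1,[-2,-5.3,-202],0],
    [1,[-2,-5.3,-202],0]
  ]
}}

```text
time_s: 16.7
ee_pos: [521.7, 272.3, -10.8]
ee_rot: [130.8, 89.9, 25.0]
force: [-0.2, 0.2, 0.1]
gripper_width: 91.4
```

Run:
```python
from ov import *
s=env.state(); print(s['time_s'],s['ee_pos'],s['gripper_width'],s['force'])
q=cams.grab_frame("scene");b=cams.grab_frame("side");p=cams.grab_frame("wrist")
a=cv2.resize(q["img"][160:250,160:260],None,fx=4,fy=4,interpolation=cv2.INTER_CUBIC)
c=cv2.resize(b["img"][160:250,170:270],None,fx=4,fy=4,interpolation=cv2.INTER_CUBIC)
cv2.imwrite("pics/l1.png",np.hstack([a,c])[:,:,::-1]); save(p,"w10",(140,140,420,320),2.5)
```

```text
16.7 [521.72035493 272.32412564 -10.76077816] 91.4477855265784 [-0.17095666  0.18604128  0.05510023]
```

View pics/l1.png

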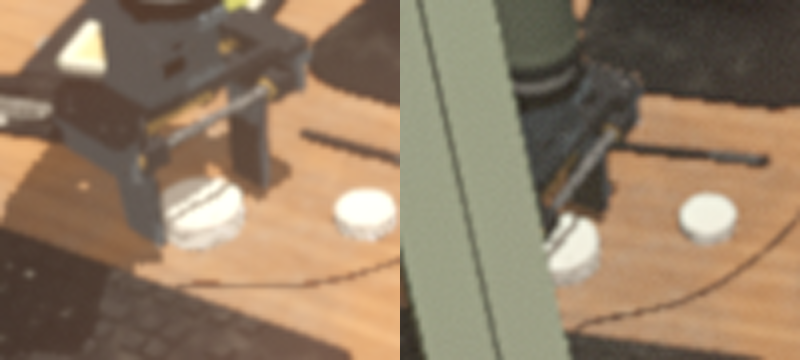

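View pics/w10.png

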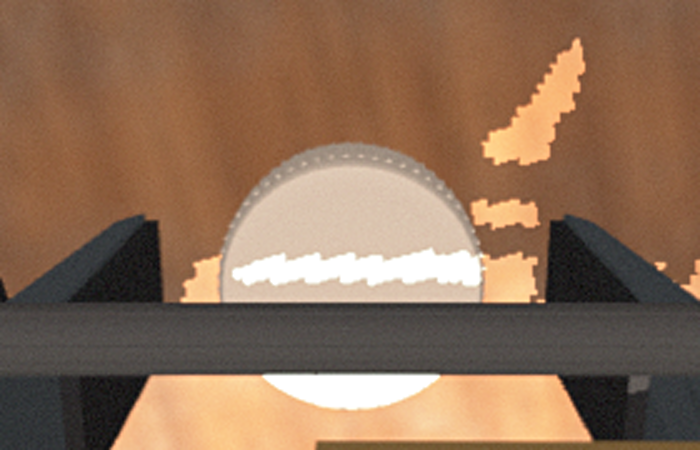

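{"fn": "arm_command", "kwargs": {
  "deltas": [
    [1,[0,0,-4],0],
    [1,[0,0,-7],0],
    [1,[0,0,-7],0]
  ]
}}

```text
time_s: 17.15
ee_pos: [520.3, 271.8, -19.4]
ee_rot: [-44.9, 89.9, -150.8]
force: [1.0, 0.5, -0.4]
gripper_width: 91.3
```

Run:
```python
from ov import *
s=env.state(); print(s['time_s'],s['ee_pos'],s['gripper_width'],s['force'])
q=cams.grab_frame("scene");p=cams.grab_frame("wrist")
save(q,"l2",(160,160,260,250),6)
x,y,z=s['ee_pos']
Y=np.array([.962,-.274]);X=np.array([.274,.962])
g=p["img"]; e=None
pl=[circ(x,y,21,63),[(x,y,21.),(x+1,y,21)]]
overlay(p,pl,(140,140,420,320),2.5,"w11")
```

```text
17.15 [520.33128218 271.79101819 -19.43979914] 91.2800801779488 [ 0.9920904   0.46718681 -0.3512063 ]
```

View pics/l2.png

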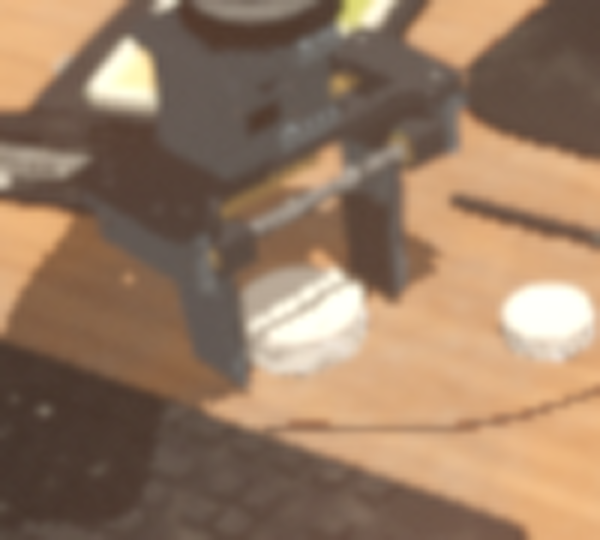

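View pics/w11.png

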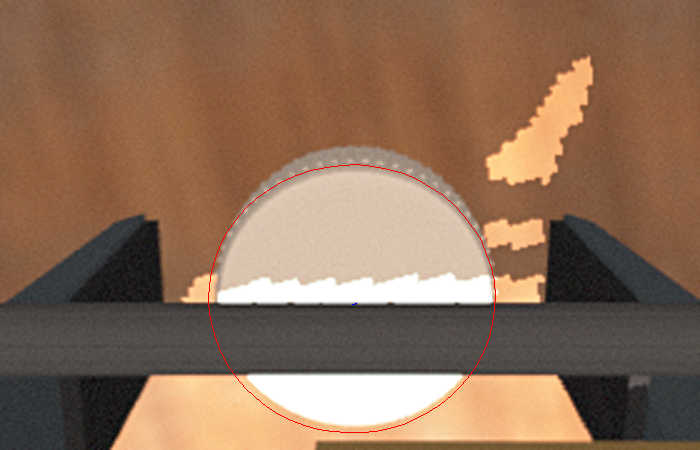

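{"fn": "arm_command", "kwargs": {
  "deltas": [
    [0.5,[0,0,-1],0],
    [0.5,[0,0,-1],0],
    [0.5,[0,0,-1],0],
    [0.5,[0,0,-1],0],
    [0.5,[0,0,-1],0],
    [0.5,[0,0,-1],0]
  ],
  "grip_force": 40
}}

```text
time_s: 17.85
ee_pos: [520.8, 272.0, -19.9]
ee_rot: [103.0, 90.0, -2.8]
force: [0.1, -0.4, -0.5]
gripper_width: 62.1
```

{"fn": "arm_command", "kwargs": {
  "deltas": [
    [0.5,[0,0,10],0],
    [0.5,[0,0,45],0],
    [0.5,[0,0,90],0],
    [0.5,[0,-15,135],0],
    [0.5,[0,-45,170],0],
    [0.5,[0,-85,180],0],
    [0.5,[0,-130,180],0],
    [0.5,[0,-175,180],0],
    [0.5,[-5,-220,180],0],
    [0.5,[-10,-265,180],0],
    [0.5,[-15,-310,180],0],
    [0.5,[-20,-355,180],0],
    [0.5,[-25,-395,180],0],
    [0.5,[-31,-422,180],0],
    [0.5,[-31,-429,180],0],
    [0.5,[-31,-429,180],0],
    [0.5,[-31,-429,180],0]
  ]
}}

```text
time_s: 19.55
ee_pos: [489.9, -156.0, 160.3]
ee_rot: [167.7, 90.0, 61.9]
force: [0.1, 0.1, -1.5]
gripper_width: 62.3
```

Run:
```python
from ov import *
s=env.state(); print(s['time_s'],s['qpos'].round(1),s['ee_pos'],s['gripper_width'],s['force'])
p=cams.grab_frame("wrist");np.save("w12.npy",p,allow_pickle=True); save(p,"w12"); 
overlay(p,[circ(512.5,-80,118,40),circ(512.5,-80,118,48)],(220,130,360,240),5,"w12z")
```

```text
19.55 [-19.   14.  100.    0.   66.   -3.1] [ 489.92814211 -156.00948407  160.31398254] 62.34742907701143 [ 0.13436427  0.13624472 -1.49686125]
```

View pics/w12.png

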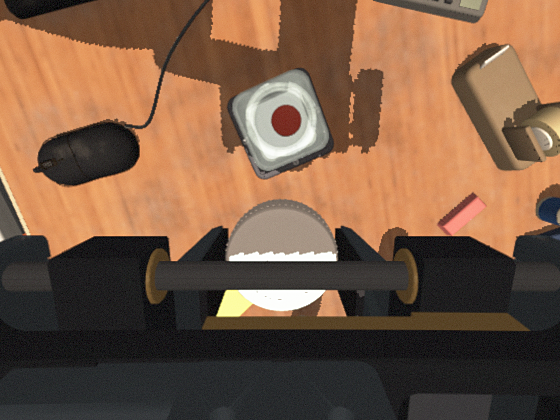

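View pics/w12z.png

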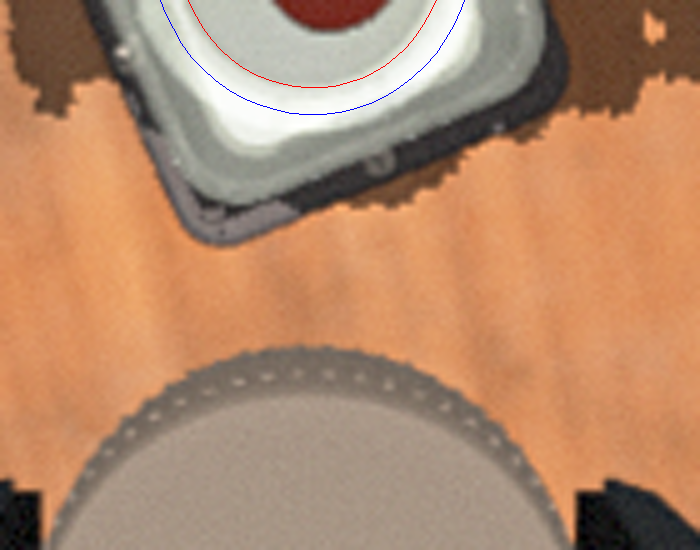

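Run:
```python
from ov import *
p=np.load("w12.npy",allow_pickle=True).item()
overlay(p,[circ(512.5,-80,118,40)],(215,60,345,190),6,"w12z2")
x,y,z=489.93,-156.0,160.31
overlay(p,[circ(x,y,z+41,63),circ(x,y,z+20,63)],(200,180,360,320),5,"w12l")
```

```text
(no output)
```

View pics/w12z2.png

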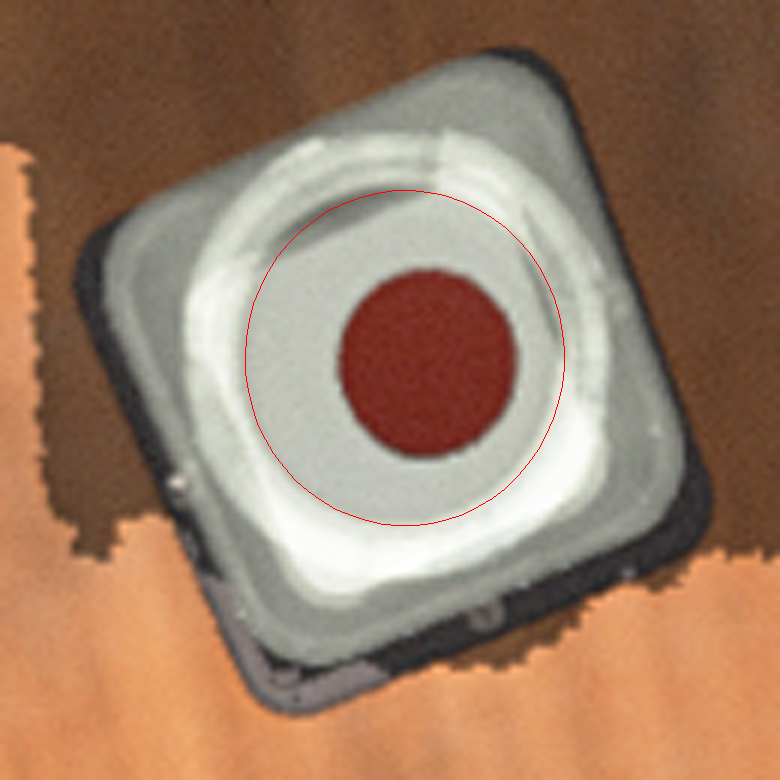

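View pics/w12l.png

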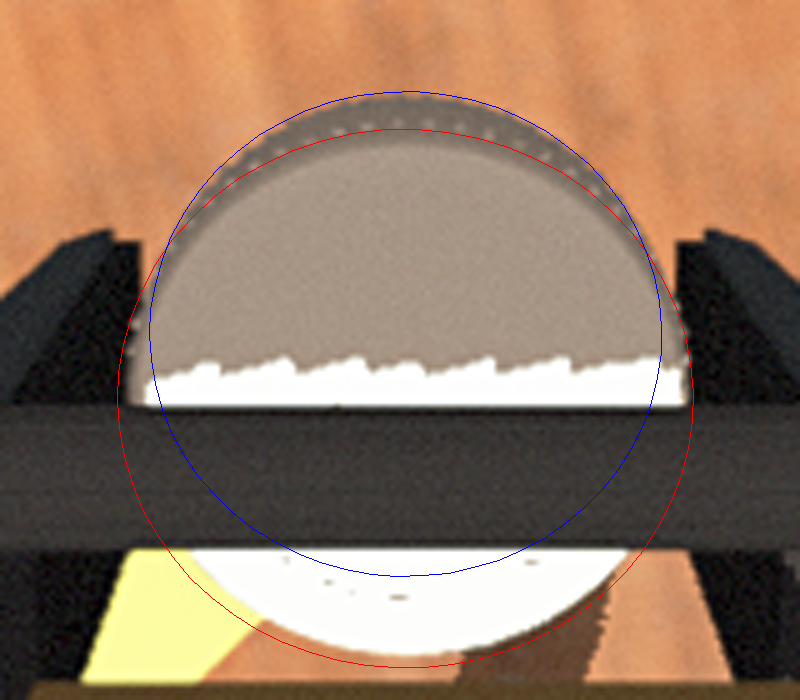

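{"fn": "arm_command", "kwargs": {
  "deltas": [
    [0.5,[5,25,0],0],
    [0.5,[13,55,0],0],
    [0.5,[20,72,0],0],
    [0.5,[21.9,77.6,-10],0],
    [0.5,[21.9,77.6,-30],0],
    [0.5,[21.9,77.6,-48],0],
    [0.5,[21.9,77.6,-56],0],
    [0.5,[21.9,77.6,-56],0],
    [0.5,[21.9,77.6,-56],0]
  ]
}}

```text
time_s: 20.5
ee_pos: [512.0, -79.5, 104.4]
ee_rot: [87.3, 90.0, -18.6]
force: [0.3, -0.7, -0.4]
gripper_width: 62.1
```

Run:
```python
from ov import *
s=env.state(); print(s['time_s'],s['qpos'].round(1),s['ee_pos'],s['gripper_width'],s['force'],s['torque'])
q=cams.grab_frame("scene");b=cams.grab_frame("side")
a=cv2.resize(q["img"][170:280,280:370],None,fx=4.4,fy=4.4,interpolation=cv2.INTER_CUBIC)
c=cv2.resize(b["img"][150:260,275:365],None,fx=4.4,fy=4.4,interpolation=cv2.INTER_CUBIC)
cv2.imwrite("pics/j13.png",np.hstack([a,c])[:,:,::-1])
```

```text
20.5 [-10.1  17.3 104.3  -0.   58.4   5.8] [511.99323916 -79.48101802 104.36294632] 62.115980469621846 [ 0.29524913 -0.7068938  -0.37254189] [-0.09485196  0.07571413 -0.05006425]
```

View pics/j13.png

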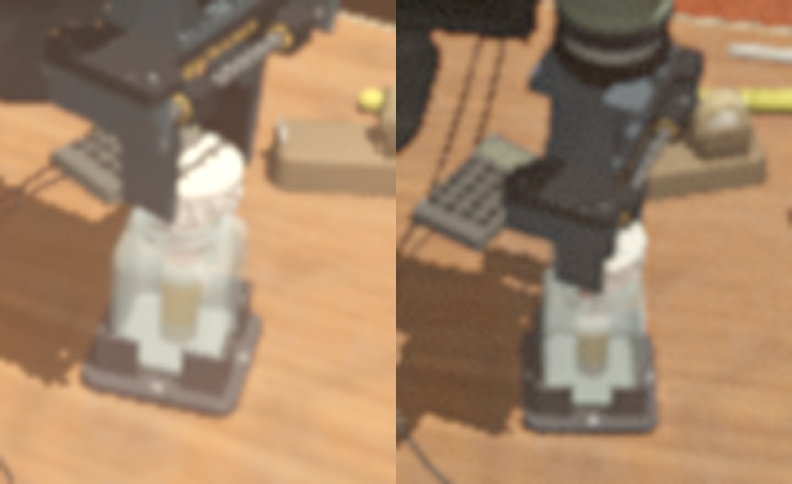

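{"fn": "arm_command", "kwargs": {
  "deltas": [
    [0.5,[0,0,-3],0],
    [0.5,[0,0,-6],0],
    [0.5,[0,0,-8],0],
    [0.5,[0,0,-9],0],
    [0.5,[0,0,-10],0],
    [0.5,[0,0,-10],0]
  ]
}}

```text
time_s: 21.2
ee_pos: [511.6, -79.4, 93.9]
ee_rot: [-75.5, 90.0, 178.6]
force: [-0.2, -1.0, -0.4]
gripper_width: 62.7
```

{"fn": "arm_command", "kwargs": {
  "deltas": [
    [0.5,[0,0,-1],0],
    [0.5,[0,0,-2],0],
    [0.5,[0,0,-2.5],0],
    [0.5,[0,0,-2.5],0]
  ]
}}

```text
time_s: 21.6
ee_pos: [511.7, -79.4, 91.5]
ee_rot: [-57.6, 90.0, -163.5]
force: [0.2, -0.3, 0.2]
gripper_width: 62.3
```

{"fn": "arm_command", "kwargs": {
  "deltas": [
    [0.5,[0,0,-0.7],0],
    [0.5,[0,0,-1.4],0],
    [0.5,[0,0,-1.4],0]
  ]
}}

```text
time_s: 21.9
ee_pos: [511.8, -79.4, 91.1]
ee_rot: [95.1, 90.0, -10.8]
force: [-1.6, 0.5, 5.7]
gripper_width: 62.3
```

{"fn": "arm_command", "kwargs": {
  "deltas": [
    [0.5,[0,0,0],0.07],
    [0.5,[0,0,0],0.14],
    [0.5,[0,0,0],0.21]
  ]
}}

```text
time_s: 22.2
ee_pos: [512.7, -79.2, 91.2]
ee_rot: [100.3, 89.9, 6.6]
force: [-0.0, 0.7, 4.8]
gripper_width: 61.9
```

{"fn": "arm_command", "kwargs": {
  "deltas": [
    [0.5,[0,0,0],0.07],
    [0.5,[0,0,0],0.14],
    [0.5,[0,0,0],0.21]
  ]
}}

```text
time_s: 22.5
ee_pos: [512.7, -79.4, 91.0]
ee_rot: [81.3, 89.8, -0.4]
force: [0.9, 0.0, 1.2]
gripper_width: 62.6
```

{"fn": "arm_command", "kwargs": {
  "deltas": [
    [0.5,[0,0,-0.7],0],
    [0.5,[0,0,-1.3],0],
    [0.5,[0,0,-1.3],0]
  ]
}}

```text
time_s: 22.8
ee_pos: [511.8, -79.2, 88.8]
ee_rot: [146.3, 90.0, 64.4]
force: [0.6, 2.3, 0.1]
gripper_width: 62.5
```

{"fn": "arm_command", "kwargs": {
  "deltas": [
    [0.5,[0,0,-1],0],
    [0.5,[0,0,-2],0],
    [0.5,[0,0,-2.8],0],
    [0.5,[0,0,-2.8],0]
  ]
}}

```text
time_s: 23.2
ee_pos: [511.1, -79.7, 85.5]
ee_rot: [-79.5, 89.9, -161.3]
force: [0.9, -0.0, -1.2]
gripper_width: 62.2
```

{"fn": "arm_command", "kwargs": {
  "deltas": [
    [0.5,[0,0,-0.7],0],
    [0.5,[0,0,-1.5],0],
    [0.5,[0,0,-1.5],0]
  ]
}}

```text
time_s: 23.5
ee_pos: [511.5, -79.6, 84.6]
ee_rot: [-48.5, 90.0, -130.4]
force: [-0.8, 0.1, 0.4]
gripper_width: 62.0
```

{"fn": "arm_command", "kwargs": {
  "deltas": [
    [0.5,[0,0,-0.7],0],
    [0.5,[0,0,-1.2],0],
    [0.5,[0,0,-1.2],0]
  ]
}}

```text
time_s: 23.8
ee_pos: [511.6, -79.6, 84.5]
ee_rot: [34.0, 90.0, -47.8]
force: [-2.4, -0.2, 8.5]
gripper_width: 62.4
```

{"fn": "arm_command", "kwargs": {
  "deltas": [
    [0.5,[0,0,-0.1],-0.1],
    [0.5,[0,0,-0.5],-0.2],
    [0.5,[0,0,-0.9],-0.3],
    [0.5,[0,0,-0.9],-0.3]
  ]
}}

```text
time_s: 24.2
ee_pos: [512.3, -79.6, 83.2]
ee_rot: [84.7, 89.9, -14.4]
force: [-0.6, -0.4, 4.4]
gripper_width: 62.5
```

Run:
```python
from ov import *
s=env.state(); print(s['time_s'],s['qpos'].round(1),s['effort'].round(2),s['ee_pos'],s['gripper_width'],s['force'],s['torque'])
```

```text
24.2 [-10.1  18.5 105.9  -0.   55.5  -1. ] [  0.08 -35.46 -18.46   0.07  -0.24   0.29] [512.26009084 -79.61852178  83.24926397] 62.54409560327082 [-0.61802676 -0.39593118  4.36478365] [-0.1900662   0.27783354 -0.0556484 ]
```

{"fn": "arm_command", "kwargs": {
  "deltas": [
    [0.5,[0,0,-0.45],-0.1],
    [0.5,[0,0,-0.9],-0.2],
    [0.5,[0,0,-1.35],-0.3],
    [0.5,[0,0,-1.8],-0.4],
    [0.5,[0,0,-1.8],-0.4]
  ]
}}

```text
time_s: 24.7
ee_pos: [511.9, -79.5, 81.4]
ee_rot: [104.3, 89.9, -17.7]
force: [-1.0, 0.9, 4.6]
gripper_width: 62.3
```

Run:
```python
from ov import *
s=env.state(); print(s['time_s'],s['qpos'].round(1),s['effort'].round(2),s['ee_pos'],s['gripper_width'],s['force'],s['torque'])
q=cams.grab_frame("scene");b=cams.grab_frame("wrist")
a=cv2.resize(q["img"][170:280,280:370],None,fx=4.4,fy=4.4,interpolation=cv2.INTER_CUBIC)
c=cv2.resize(b["img"][180:320,200:360],None,fx=2.5,fy=2.5,interpolation=cv2.INTER_CUBIC)
c=np.vstack([c,np.zeros((a.shape[0]-c.shape[0],c.shape[1],3),np.uint8)])
cv2.imwrite("pics/j14.png",np.hstack([a,c])[:,:,::-1])
```

```text
24.7 [-10.1  18.6 106.1  -0.   55.2  21.9] [  0.12 -35.32 -18.65   0.07  -0.48   0.3 ] [511.9079026  -79.54676515  81.42652673] 62.34852023299297 [-0.98950988  0.85818971  4.55017787] [-0.05893771  0.44947067 -0.06918389]
```

View pics/j14.png

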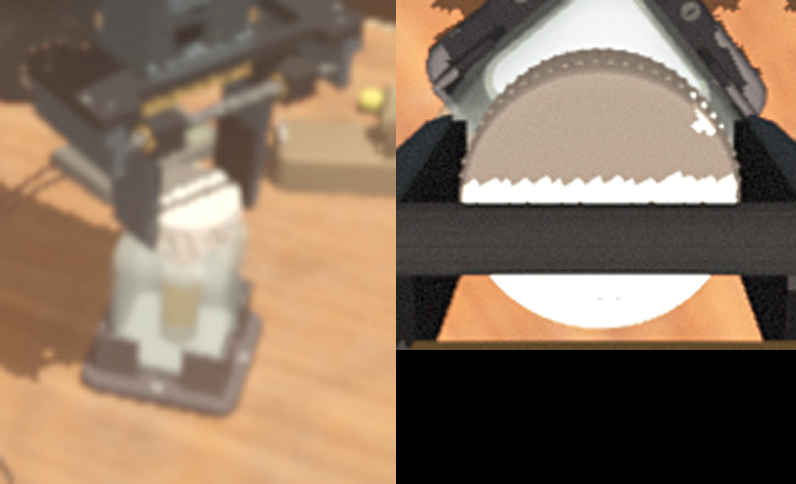

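{"fn": "arm_command", "kwargs": {
  "deltas": [
    [0.5,[0,0,-0.45],-0.1],
    [0.5,[0,0,-0.9],-0.2],
    [0.5,[0,0,-1.35],-0.3],
    [0.5,[0,0,-1.35],-0.3]
  ]
}}

```text
time_s: 25.2
ee_pos: [511.9, -79.3, 81.0]
ee_rot: [138.4, 89.9, -0.9]
force: [-4.8, 0.8, 11.2]
gripper_width: 62.3
```

Run:
```python
from ov import *
s=env.state(); print(s['time_s'],s['qpos'].round(1),s['effort'].round(2),s['ee_pos'],s['gripper_width'],s['force'],s['torque'])
```

```text
25.2 [-10.1  18.6 106.1   0.   55.2  39.1] [ -0.   -32.   -17.96  -0.11  -1.23   0.2 ] [511.87017974 -79.32374287  81.03078897] 62.31902094206676 [-4.76961939  0.75336028 11.20752162] [ 0.13207502  0.77950428 -0.16597766]
```

{"fn": "arm_command", "kwargs": {
  "deltas": [
    [0.5,[0,0,0],-0.07],
    [0.5,[0,0,0],-0.14],
    [0.5,[0,0,0],-0.14]
  ]
}}

```text
time_s: 25.5
ee_pos: [511.6, -79.2, 81.0]
ee_rot: [149.9, 90.0, 2.7]
force: [-4.1, 1.1, 11.8]
gripper_width: 62.2
```

Run:
```python
from ov import *
s=env.state(); print(s['time_s'],s['qpos'].round(1),s['effort'].round(2),s['ee_pos'],s['gripper_width'],s['force'],s['torque'])
b=cams.grab_frame("wrist"); save(b,"w15",(200,160,360,320),4)
```

```text
25.5 [-10.1  18.6 106.1   0.   55.2  47.1] [ -0.19 -31.92 -18.2   -0.05  -1.38   0.16] [511.57816033 -79.20471592  80.95944085] 62.2202138336441 [-4.08069906  1.1004643  11.81217435] [ 0.06487679  0.89689726 -0.11278958]
```

View pics/w15.png

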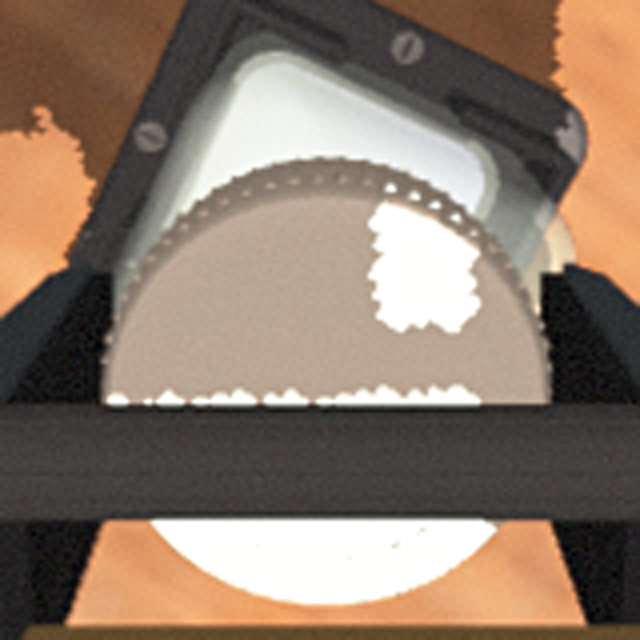

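{"fn": "arm_command", "kwargs": {
  "deltas": [
    [0.5,[0,0,1.5],0],
    [0.5,[0,0,1.5],0],
    [0.5,[0,0,1.5],0]
  ],
  "grip_force": 58
}}

```text
time_s: 25.85
ee_pos: [511.6, -79.2, 81.0]
ee_rot: [-94.8, 90.0, 118.0]
force: [-2.2, 1.1, 4.5]
gripper_width: 61.8
```

Run:
```python
from ov import *
s=env.state(); print(s['time_s'],s['qpos'].round(2),s['effort'].round(2),s['ee_pos'],s['gripper_width'],s['force'],s['torque'])
```

```text
25.85 [-1.0090e+01  1.8660e+01  1.0609e+02  2.0000e-02  5.5260e+01  4.7040e+01] [ -0.5  -35.52 -19.34  -0.22  -0.72  -0.11] [511.55119173 -79.2176359   81.04199929] 61.83666088050251 [-2.19214812  1.05658765  4.49521233] [ 0.10068946  0.49273995 -0.06338605]
```

{"fn": "arm_command", "kwargs": {
  "deltas": [
    [0.5,[0,0,0],-0.07],
    [0.5,[0,0,0],-0.14],
    [0.5,[0,0,0],-0.14]
  ]
}}

```text
time_s: 26.15
ee_pos: [510.3, -79.2, 80.8]
ee_rot: [-11.0, 89.8, -165.9]
force: [-4.2, 2.4, 6.4]
gripper_width: 62.1
```

Run:
```python
from ov import *
s=env.state(); print(s['time_s'],s['qpos'].round(2),s['effort'].round(2),s['ee_pos'],s['gripper_width'],s['force'],s['torque'])
b=cams.grab_frame("wrist"); save(b,"w16",(200,160,360,320),4)
```

```text
26.15 [-1.0040e+01  1.8650e+01  1.0614e+02 -1.0000e-01  5.5380e+01  5.4900e+01] [ -1.84 -34.84 -20.24   0.44  -1.5    1.4 ] [510.25842906 -79.1728863   80.83753087] 62.06169490307567 [-4.19749263  2.39902159  6.39261063] [0.2379974  0.91050392 1.20310703]
```

View pics/w16.png

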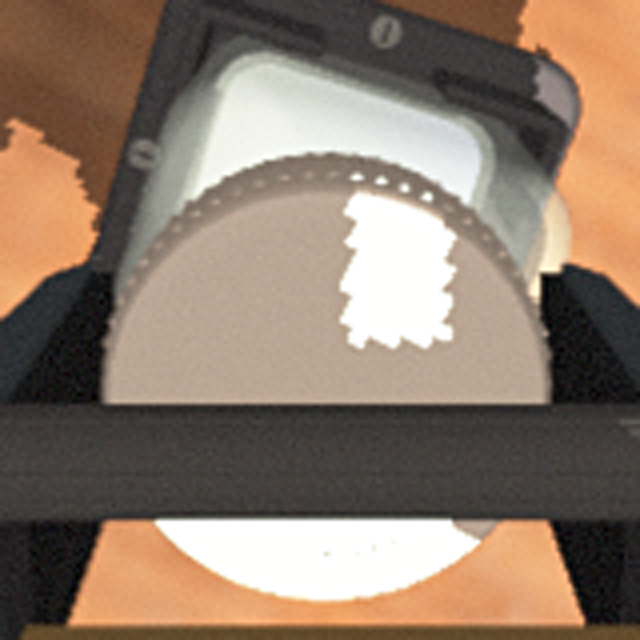

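{"fn": "arm_command", "kwargs": {
  "deltas": [
    [0.5,[0,0,0],-0.03],
    [0.5,[0,0,0],-0.06],
    [0.5,[0,0,0],-0.06]
  ]
}}

```text
time_s: 26.5
ee_pos: [511.5, -78.6, 80.9]
ee_rot: [-25.7, 90.0, 176.1]
force: [-1.8, 5.5, 4.9]
gripper_width: 62.2
```

Run:
```python
from ov import *
s=env.state(); print(s['time_s'],s['qpos'].round(2),s['effort'].round(2),s['ee_pos'],s['gripper_width'],s['force'],s['torque'])
```

```text
26.5 [-1.001e+01  1.867e+01  1.061e+02 -1.000e-02  5.527e+01  5.825e+01] [ -4.28 -35.88 -19.61  -0.12  -0.84   1.93] [511.46752888 -78.60759655  80.85225934] 62.23623587186945 [-1.8349451   5.53279342  4.94544239] [0.82604526 0.47713262 1.82298823]
```

{"fn": "arm_command", "kwargs": {
  "deltas": [
    [0.5,[0,0,0],-0.03],
    [0.5,[0,0,0],-0.06],
    [0.5,[0,0,0],-0.06]
  ]
}}

```text
time_s: 26.8
ee_pos: [510.2, -79.0, 80.8]
ee_rot: [-13.2, 89.8, -174.9]
force: [-3.7, 3.8, 6.0]
gripper_width: 61.9
```

Run:
```python
from ov import *
s=env.state(); print(s['time_s'],s['qpos'].round(2),s['effort'].round(2),s['ee_pos'],s['gripper_width'],s['force'],s['torque'])
```

```text
26.8 [-1.0040e+01  1.8650e+01  1.0614e+02 -6.0000e-02  5.5390e+01  6.1730e+01] [ -3.16 -34.71 -20.34   0.26  -1.6    1.79] [510.21101958 -78.95427172  80.79374781] 61.923533232796046 [-3.72879585  3.8069612   5.97217104] [0.61299176 0.93476507 1.73324474]
```

{"fn": "arm_command", "kwargs": {
  "deltas": [
    [0.85,[0,0,0],0],
    [0.85,[0,0,0],0],
    [0.85,[0,0,0],0],
    [0.85,[0,0,0],0]
  ]
}}

```text
time_s: 27.2
ee_pos: [511.9, -79.7, 80.6]
ee_rot: [122.2, 90.0, -39.8]
force: [0.3, -0.2, 0.4]
gripper_width: 77.3
```

Run:
```python
from ov import *
s=env.state(); print(s['time_s'],s['qpos'].round(2),s['ee_pos'],s['gripper_width'],s['force'],s['torque'])
```

```text
27.2 [-1.0120e+01  1.8710e+01  1.0609e+02 -1.0000e-02  5.5190e+01  6.1950e+01] [511.89740668 -79.69633995  80.61341103] 77.33308119038962 [ 0.27900787 -0.16313539  0.35950765] [-0.0293001   0.14468835 -0.02505365]
```

{"fn": "arm_command", "kwargs": {
  "deltas": [
    [0.5,[0,0,0],0],
    [0.5,[0,0,0],0],
    [0.5,[0,0,0],0],
    [0.5,[0,0,0],0],
    [0.5,[0,0,0],0]
  ],
  "grip_force": 60
}}

```text
time_s: 27.7
ee_pos: [511.3, -78.6, 80.7]
ee_rot: [-81.2, 89.9, 116.8]
force: [-1.5, 5.7, 0.6]
gripper_width: 61.9
```

Run:
```python
from ov import *
s=env.state(); print(s['time_s'],s['qpos'].round(2),s['ee_pos'],s['gripper_width'],s['force'],s['torque'])
```

```text
27.7 [-1.0060e+01  1.8680e+01  1.0612e+02  9.0000e-02  5.5250e+01  6.1940e+01] [511.33883661 -78.5794095   80.67787751] 61.92257633376251 [-1.47014847  5.66082613  0.55207591] [ 0.95538578  0.28312647 -0.11348551]
```

{"fn": "arm_command", "kwargs": {
  "deltas": [
    [0.5,[0,0,0],-0.03],
    [0.5,[0,0,0],-0.06],
    [0.5,[0,0,0],-0.06]
  ]
}}

```text
time_s: 28.0
ee_pos: [510.6, -78.8, 80.7]
ee_rot: [-1.0, 89.8, -166.0]
force: [-1.9, 6.5, 0.6]
gripper_width: 62.1
```

Run:
```python
from ov import *
s=env.state(); print(s['time_s'],s['qpos'].round(2),s['ee_pos'],s['gripper_width'],s['force'],s['torque'])
```

```text
28.0 [-1.0010e+01  1.8660e+01  1.0615e+02 -7.0000e-02  5.5330e+01  6.5090e+01] [510.55636438 -78.81017284  80.7112068 ] 62.1277522259559 [-1.8958742   6.49746781  0.57747871] [1.08434882 0.55063346 1.96634755]
```

{"fn": "arm_command", "kwargs": {
  "deltas": [
    [0.5,[0,0,0],-0.03],
    [0.5,[0,0,0],-0.06],
    [0.5,[0,0,0],-0.1],
    [0.5,[0,0,0],-0.1]
  ]
}}

```text
time_s: 28.4
ee_pos: [508.8, -79.0, 80.7]
ee_rot: [-0.4, 89.6, -171.1]
force: [-5.2, 5.5, 5.0]
gripper_width: 62.0
```

Run:
```python
from ov import *
s=env.state(); print(s['time_s'],s['qpos'].round(2),s['ee_pos'],s['gripper_width'],s['force'],s['torque'])
```

```text
28.4 [-10.02  18.62 106.2   -0.14  55.51  70.83] [508.81185362 -78.95482071  80.72730699] 62.02417203139703 [-5.17261942  5.50435389  4.99717823] [0.86644088 1.20779255 1.86172361]
```

{"fn": "arm_command", "kwargs": {
  "deltas": [
    [0.9,[0,0,0],0],
    [0.9,[0,0,0],0],
    [0.9,[0,0,0],0],
    [0.9,[0,0,0],0],
    [0.9,[0,0,0],0],
    [0.9,[0,0,10],0],
    [0.9,[0,0,40],0],
    [0.9,[0,0,80],0],
    [0.9,[-10,-30,120],0],
    [0.9,[-15,-60,140],0],
    [0.9,[-20,-80,140],0],
    [0.9,[-20,-80,140],0]
  ]
}}

```text
time_s: 29.6
ee_pos: [491.6, -161.6, 222.5]
ee_rot: [134.9, 89.8, -36.4]
force: [0.5, 0.1, -0.8]
gripper_width: 81.8
```

Run:
```python
from ov import *
s=env.state(); print(s['time_s'],s['qpos'].round(2),s['ee_pos'],s['gripper_width'],s['force'],s['torque'])
P=[cams.grab_frame(n) for n in("scene","side","wrist")]
C=[circ(512,-79.7,101,63),circ(512,-79.7,122,61)]
a=overlay(P[0],[],(280,180,370,290),4.4,None);b=overlay(P[0],C,(280,180,370,290),4.4,None)
cv2.imwrite("pics/f1.png",np.hstack([a,b]))
a=overlay(P[1],[],(275,175,365,285),4.4,None);b=overlay(P[1],C,(275,175,365,285),4.4,None)
cv2.imwrite("pics/f2.png",np.hstack([a,b]))
save(P[2],"f3"); save(P[0],"f0")
```

```text
29.6 [-1.943e+01  1.181e+01  9.366e+01 -5.000e-02  7.436e+01  6.195e+01] [ 491.61938371 -161.55603241  222.45589788] 81.81403266084516 [ 0.52422967  0.13088272 -0.83741632] [-0.03530785  0.17861005  0.00621517]
```

View pics/f1.png

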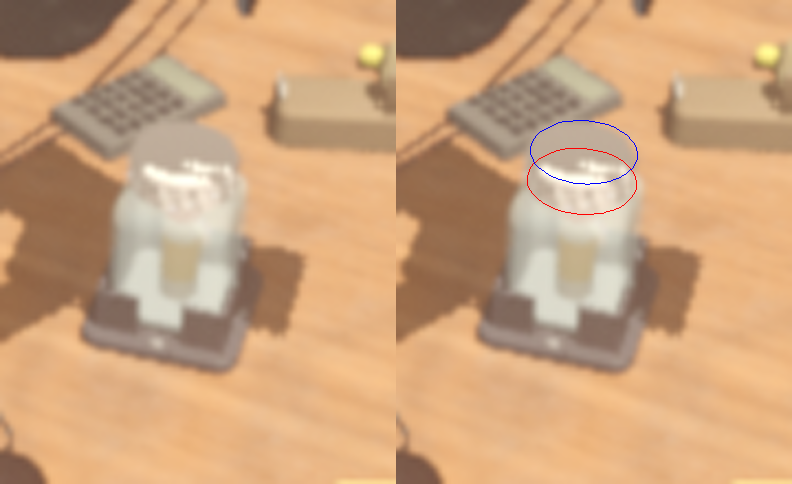

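View pics/f2.png

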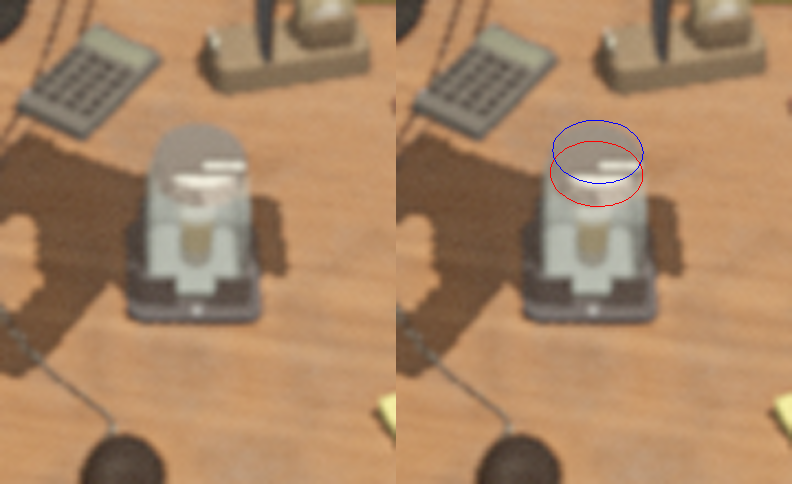

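View pics/f3.png

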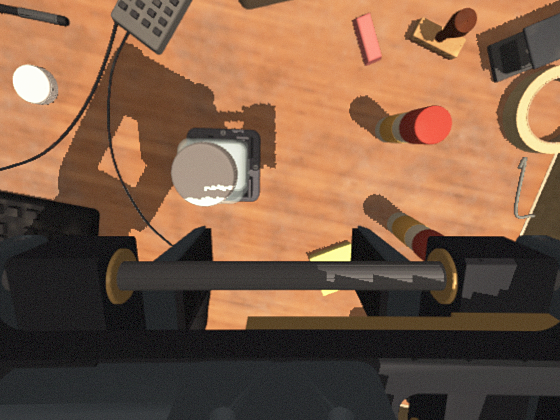

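View pics/f0.png

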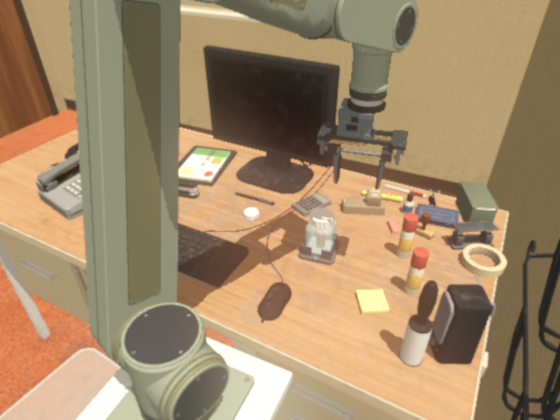

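```bash
python3 -c "
from workcell import env
print(env.state()['time_s']); print(env.job_done())"
```

```text
29.75
the job is handed in; nothing more can be done
None
```

The glue stick is standing in the jar and the lid is on, screwed down tight. I handed the job in at 29.75 s.

- **Glue stick:** I took the smallest of the three sticks and dropped it through the jar's mouth. The last pictures show it upright inside.
- **Lid:** I set the 63 mm lid on the threads, with contact when its lower edge was at about 111 mm. It dropped to about 104.5 mm after about 24° anticlockwise. It then screwed down clockwise, with firm resistance after about 65–73°.
- **Tightness:** After letting go and gripping again at 60 N, the lid resisted at once with about 1.9 N m. Turning further only made the pads slip on it.
- **Final look:** The lid sits level, and its outline matches the fully closed height of 101 mm. The gripper is clear, and the other things in view look unmoved.

**What disagreed or went wrong**
- **Missed grasp:** The fingertips are about 36 mm higher than `tip_reach` says, roughly 20–25 mm above the reported TCP. My first grasp closed in the air above the stick; I corrected for this from the pictures.
- **Thread sink:** The tool stopped sinking about 44° into the clockwise turn, before the resistance came at about 65–73°. I took this to be play in the threads while I was pushing down.
- **Not checked:** I could not see which way the lid points, so I could not confirm that its axis lines up with the jar's.

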